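# Shut down and unload the cassette incubator

### The job

The test cassettes have finished incubating: turn the incubator's heat knob fully anticlockwise to its off stop, then lift the clear hood off and set it down on the rubber mat. Slide every cassette up out of its slot and stand each one upright in a slot of the green reading rack, all the way down. When they are all racked, put the hood back on the empty incubator, sitting flat on its deck around the slots, and leave the other things on the bench alone.

Things in the scene. Friction and masses are not known exactly. Their poses are not given: they have to be found in the camera images.
- incubator: White cassette incubator, fixed. Origin on the bench under the centre of its slot bank, z up, knob console towards -x. White deck 50 mm high, 140 mm wide (y), x = -125 to 110 mm; console x = -225 to -125 mm, 75 mm high. On the deck a grey slot block, 174 (x) by 100 (y) mm, its top 60 mm above the bench.
- slots (a point): Centre of the top of the grey slot block, 60 mm straight above the incubator's origin, same axes. The four slots run along y, centred at x = -69, -23, 23 and 69 mm; each is 14 mm (x) by 84 mm (y), its floor 50 mm below this point.
- knob (a joint): Heat knob of the incubator, black, upright axis. 0 = off, the anticlockwise end stop (as seen from above); it grows as the knob is turned clockwise, up to 4.5 rad. It stays where it is left.
- knob_grip (a point): Point on the knob's axis at the height to grip, 112 mm above the bench, 172 mm from the incubator's origin along its -x. x lies along the knob's bar grip and turns with it. The bar is 46 mm long and 14 mm wide; its top is 7 mm above this point and the round skirt under it, 48 mm wide, 23 mm below.
- hood: Loose clear bluish hood, open below, 192 (x) by 118 (y) by 62 mm, walls 4 mm, 0.28 kg. Blue grip ridge on top: 100 mm long (x), 14 mm thick (y), from 62 to 92 mm above the rim. Origin at the centre of its lower rim, z up. Stands on the deck around the slot block with 5 mm play a side, its origin then 50 mm above the incubator's; either way round.
- mat: Black rubber mat with two blue lines, fixed flat on the bench, 270 (x) by 190 (y) by 3 mm. Origin at the centre of its underside.
- rack: Loose green reading rack, 194 (x) by 112 (y) by 46 mm high, 0.8 kg. Origin at the centre of its underside, z up. Four slots along y at x = -69, -23, +23, +69 mm, 92 mm long (y), 14 mm wide and 26 mm wide at the mouth (upper 12 mm); slot floor 10 mm above the underside.
- cassette1: White flat test cassette with an amber window and a red band on its top edge, 10 (x) by 80 (y) by 90 (z) mm, 0.07 kg. Origin at the centre of its bottom edge, z up. Starts upright in one of the incubator's slots, 40 mm of it showing above the slot block. May be absent.
- cassette2: White flat test cassette with an amber window and a red band on its top edge, 10 (x) by 80 (y) by 90 (z) mm, 0.07 kg. Origin at the centre of its bottom edge, z up. Starts upright in one of the incubator's slots, 40 mm of it showing above the slot block. May be absent.
- cassette3: White flat test cassette with an amber window and a red band on its top edge, 10 (x) by 80 (y) by 90 (z) mm, 0.07 kg. Origin at the centre of its bottom edge, z up. Starts upright in one of the incubator's slots, 40 mm of it showing above the slot block. May be absent.
- cassette4: White flat test cassette with an amber window and a red band on its top edge, 10 (x) by 80 (y) by 90 (z) mm, 0.07 kg. Origin at the centre of its bottom edge, z up. Starts upright in one of the incubator's slots, 40 mm of it showing above the slot block. May be absent.
- jar_red: Bystander: red-capped specimen jar, 60 mm wide, 75 mm tall. Origin at the centre of its underside.
- jar_amber: Bystander: black-capped specimen jar, 56 mm wide, 80 mm tall. Origin at the centre of its underside.
- bottle: Bystander: reagent bottle with an orange cap, 64 mm wide, 150 mm tall. Origin at the centre of its underside.
- mug: Bystander: blue mug, 76 mm wide plus handle, 90 mm tall. Origin at the centre of its underside.
- dish: Bystander: shallow steel dish, 90 mm wide, 20 mm tall. Origin at the centre of its underside.
There are look-alikes about, which are no part of the job. Of the things that look like the hood, the smaller one is meant. Of the things that look like the rack, the larger one is meant.

How it is judged:
On the way, in this order (a step that is already met when the one before it is completed fails the run):
1. the heat knob is turned to its off stop, before the hood is put aside (value of joint knob below 0.08 rad), for 0.2 s.
2. the hood rests on the mat, let go (x of hood in the frame of mat between -0.05 and 0.05 m and y of hood in the frame of mat between -0.05 and 0.05 m and height (world z) of hood below 0.01 m and angle between hood's own z axis and vertical below 0.1 rad and linear speed of hood below 0.03 m/s and contact force between hood and the fingers below 0.05 N), for 0.2 s.
3. every cassette stands in the reading rack, let go (x of cassette1 in the frame of rack between -0.085 and 0.085 m and y of cassette1 in the frame of rack between -0.014 and 0.014 m and z of cassette1 in the frame of rack between 0.004 and 0.018 m and angle between each of cassette1, cassette2, cassette3, cassette4's own z axis and vertical below 0.25 rad and linear speed of each of cassette1, cassette2, cassette3, cassette4 below 0.03 m/s and contact force between each of cassette1, cassette2, cassette3, cassette4 and the fingers below 0.05 N and x of cassette2 in the frame of rack between -0.085 and 0.085 m and y of cassette2 in the frame of rack between -0.014 and 0.014 m and z of cassette2 in the frame of rack between 0.004 and 0.018 m and x of cassette3 in the frame of rack between -0.085 and 0.085 m and y of cassette3 in the frame of rack between -0.014 and 0.014 m and z of cassette3 in the frame of rack between 0.004 and 0.018 m and x of cassette4 in the frame of rack between -0.085 and 0.085 m and y of cassette4 in the frame of rack between -0.014 and 0.014 m and z of cassette4 in the frame of rack between 0.004 and 0.018 m), for 0.2 s.
At the end, for the whole second after the job is handed in: The knob is within 0.08 rad of its off stop; every cassette present stands in a rack slot, bottom edge within 8 mm of the slot floor and within 15 degrees of upright; the hood sits level around the slot block, its rim within 4.5 mm of the deck; all released and at rest (all of step 3 and value of joint knob below 0.08 rad and x of hood in the frame of incubator between -0.01 and 0.01 m and y of hood in the frame of incubator between -0.01 and 0.01 m and z of hood in the frame of incubator between 0.045 and 0.0545 m and angle between hood's own z axis and vertical below 0.06 rad and linear speed of hood below 0.03 m/s and contact force between hood and the fingers below 0.05 N); the robot touches nothing.
It fails at once if a bystander is pushed more than 4 cm or a standing one is knocked over (distance of any of jar_red, jar_amber, bottle, mug, dish from where it was at the start of the episode above 0.04 m or angle between any of jar_red, jar_amber, bottle, mug, dish's own z axis and vertical above 0.5 rad).
Of cassette1, cassette2, cassette3, cassette4 only 2 to 4 are there at a start; the rules pass over those that are not, and their reading is None.
At some moment in a run one of hood, rack may be knocked a few centimetres aside while the robot is not near it.
It also fails if it takes over 210 s, if anything falls off the work surface, if the arm or the gripper's body presses on something with over 40 N, if the wrist force passes 120 N, or if a joint passes its speed limit or range.

### The arm

A 7-joint arm with a two-finger parallel gripper is mounted at the origin on the work surface. World frame = base frame: x ahead of the robot, y to its left, z up, the work surface at z = 0. Lengths are in m, angles in rad, forces in N, time in s.
With the tool pointing down it reaches from about 0.425 to 0.925 m from the base axis. Payload 6.8 kg.
Tool frame: the origin (TCP) lies between the finger pads; the fingertips stand r.tcp_to_tips ahead of it and the grasp point (between the pads) is the TCP (r.tcp_to_tips is the distance from the TCP to the fingertips, in m); z points along the fingers, y is the line along which they close (so a half turn about z gives the same grasp; the last joint's range is limited). The gripper opens to 85 mm and grips with 20 to 120 N. Pads are 22 mm wide; open, the fingers measure 114 mm over their backs; the gripper's body (76 mm by 85 mm) begins 54 mm behind the grasp point. The pads swing forward as they close: fully open they stand 13 mm farther back than shut.
Start: joints at [0.998, 0.477, 0.022, 1.555, -0.011, 1.109, -0.083], TCP at [0.303, -0.603, 0.25] pointing down, gripper open.
Joint ranges: [-2.96, 2.96], [-0.34, 2.1], [-1.41, 1.46], [0.24, 2.44], [-1.37, 4.51], [0.17, 1.92], [-2.96, 2.96]. Speed limits (rad/s): [2.39, 2.39, 3.14, 3.14, 3.14, 3.14, 3.14].

### API

Orientations are given as a rotation vector (axis times angle).
In Python, from bench import r gives the robot as it stands.
- The arm moves only by the tool servo_tool, never from a script. Its argument "commands" is a list of rows, each a list of 2 entries, a list of its own where there are three numbers: the shift along the tool's x, y, z normalised to -1 to 1, where 1 is 250 mm, then the turn, a rotation vector about the tool's x, y, z normalised to -1 to 1, where 1 is 90 degrees. In form: [[[dx, dy, dz], [ax, ay, az]], ...]. A call has 1 to 20 rows; each row is the pose to reach, as a shift and turn from the pose commanded when the call began, along the tool's axes at that moment; what a row does not reach only later rows make up. A row lasts 1/10 s, in which the tool goes at most 50 mm and 8.59 degrees, less where a joint would pass 70% of its speed; a pose out of reach is approached as far as the arm can. A call with a number of a shift or a turn outside -1 to 1 is refused whole. A call with a gripper value outside its range is refused whole. "claw" is the closure, from 0 (fully open) to 1 (shut), set as the call begins (left out, the last holds). The fingers move at their own pace and stop on an object; "squeeze" is the grip in N (left out, the last holds). Time passes only in rows, so rows that repeat a pose let the fingers close. It gives the time, the measured TCP pose, the force, the opening and the grip force at its end, in the units of the state.
- r.get_obs(): the state, without advancing time (a new reading comes with each control period).
- r.grab_frame(name): name is "side" or "top"; returns (picture, depth): 400x640x3 uint8, red, green, blue; 400x640 float32, m along the optical axis (not along the pixel's ray), 0 where there is no reading.
- r.camera_model(name): a dict with "fx", "fy", "cx", "cy" (pixels), "extrinsics" (4x4, takes a point from camera to world coordinates). Camera axes: x right, y down, z forward; pixel columns grow to the right and rows downward; lengths in m; the calibration is good to about 2 mm. A picture is of the moment at which its call begins. camera_model takes no time and is no camera call.
- r.hand_in(): hands the job in; it is judged then, once.
Trained networks look in the newest picture that a camera, given by its name, has taken for a name from the list of things; names that differ only in an ending like _2 or _b are one class to them, and where a whole thing is asked for, a point or a joint stands for the part that bears it (a point fixed in the world has none). Each returns a list of dicts, best first, with "confidence" (0 to 1); they miss things now and then, are a little off and sometimes report something else, mostly with a low value. They report only what shows in the picture. A call takes as long as a camera call. They do not tell look-alikes from the thing itself.
- r.boxes_of(camera, target): "uv" ([column, row] in pixels, amid what is visible of it).
- r.mark_of(camera, target): "uv" ([column, row] in pixels: a listed point, or the origin of a listed thing).
The state is a dict: "clock": time; "joints": joint angles; "qvel": joint speeds; "tau": joint torques, N m; "tcp_pos": TCP position; "orientation": TCP orientation; "contact_force": force on the tool from outside, world axes, zero at the start; "moment": the same for the moment, N m; "grip_width": finger opening in m; "gripper_force": force on a finger pad.
Only numpy, scipy, OpenCV 4.12 (cv2) and the standard library are available. Lean on these libraries where they do the work, as an engineer would, in place of code of your own. Each camera call takes 0.05 s, during which the arm holds its last target. There are 200 camera calls.

## Working session

There is one attempt and no reset: what is moved stays moved. The work goes in short steps, Python scripts to look and compute and a tool call to move; the robot and the scene stay as the last step left them, time stands still between calls to the robot, and variables do not carry over. Pictures are saved under pics/ and viewed, at most 14 in all, crops included, and the job is handed in when it is done.

Besides the shell and the picture viewer there is one more tool, called after "Request:" by a JSON object that holds its "api" and its "payload". servo_tool: Moves the arm, as the interface text tells. Scaled input: -1 to 1 covers 250 mm each way for a shift and 90 degrees each way for a turn. Its arguments: {"type":"object","properties":{"commands":{"type":"array"},"claw":{"type":"number"},"squeeze":{"type":"number"}},"required":["commands"]}

```bash
ls; mkdir -p pics
cat > h.py <<'E'
import numpy as np, cv2
from scipy.spatial.transform import Rotation as R
from bench import r
def grab(n,save=None):
    im,d=r.grab_frame(n)
    if save: cv2.imwrite('pics/'+save,im[:,:,::-1])
    return im,d
def cloud(n,d):
    c=r.camera_model(n); v,u=np.mgrid[:d.shape[0],:d.shape[1]]
    p=np.stack([(u-c['cx'])/c['fx']*d,(v-c['cy'])/c['fy']*d,d],-1)
    E=np.array(c['extrinsics']); return p@E[:3,:3].T+E[:3,3]
def ray(n,uv,z):
    c=r.camera_model(n);E=np.array(c['extrinsics'])
    k=E[:3,:3]@np.array([(uv[0]-c['cx'])/c['fx'],(uv[1]-c['cy'])/c['fy'],1]);o=E[:3,3]
    return o+k*(z-o[2])/k[2]
def st():
    o=r.get_obs(); print('t',round(o['clock'],2),'p',np.round(o['tcp_pos'],4),'rv',np.round(o['orientation'],3),'F',np.round(o['contact_force'],1),'w',round(float(o['grip_width']),4),'g',o['gripper_force'],'q',np.round(o['joints'],2))
    return o
def rel(target,yaw=None):
    """shift (tool axes, /0.25) and turn to reach target; yaw = world angle of tool y (closing) axis, tool down"""
    o=r.get_obs(); M=R.from_rotvec(o['orientation']); s=M.inv().apply(np.array(target)-o['tcp_pos'])/.25
    t=None
    if yaw is not None:
        best=None
        for k in (0,np.pi):
            y=np.array([np.cos(yaw+k),np.sin(yaw+k),0]);z=np.array([0,0,-1.]);x=np.cross(y,z)
            T=(M.inv()*R.from_matrix(np.stack([x,y,z],1))).as_rotvec()
            if best is None or np.linalg.norm(T)<np.linalg.norm(best): best=T
        t=best/(np.pi/2)
    print('shift',np.round(s,4),'turn',None if t is None else np.round(t,4)); return s,t
E
cat > a.py <<'E'
from h import *
st(); print(r.tcp_to_tips)
for n in('top','side'):
    im,d=grab(n,n+'0.png'); P=cloud(n,d); np.save(n+'0.npy',P); 
    E=np.array(r.camera_model(n)['extrinsics']); print(n,np.round(E,3).tolist(),r.camera_model(n)['fx'])
    for t in ['incubator','slots','knob','knob_grip','hood','mat','rack','cassette1','jar_red','jar_amber','bottle','mug','dish']:
        for f in ((r.boxes_of,r.mark_of) if n=='top' else (r.boxes_of,)):
            try: print(t,f.__name__,[(np.round(q['uv']).astype(int).tolist(),round(q['confidence'],2),np.round(P[int(q['uv'][1]),int(q['uv'][0])],3).tolist()) for q in f(n,t)][:6])
            except Exception as e: print(t,e)
E
python3 a.py
```

```text
pics
t 0.0 p [ 0.3023 -0.6029  0.2494] rv [-3.055e+00 -7.230e-01  1.000e-03] F [-0.  -0.2 -0.2] w 0.0853 g 0.0 q [ 1.    0.48  0.02  1.56 -0.01  1.11 -0.08]
0.019
top [[0.005, -0.981, 0.195, 0.205], [-1.0, -0.004, 0.006, 0.079], [-0.005, -0.195, -0.981, 1.45], [0.0, 0.0, 0.0, 1.0]] 472.30939880603245
incubator call [([351, 205], 0.89, [0.461, -0.004, 0.12])]
incubator call []
slots call [([348, 208], 0.66, [0.448, 0.008, 0.124])]
slots call []
knob call [([347, 214], 0.71, [0.435, 0.008, 0.119])]
knob it knows: bottle, cassette, dish, hood, incubator, jar_amber, jar_red, knob_grip, mat, mug, rack, slots
knob_grip call [([350, 209], 0.69, [0.449, -0.001, 0.121])]
knob_grip call [([351, 206], 0.77, [0.457, -0.001, 0.123])]
hood call [([358, 156], 0.81, [0.598, -0.021, 0.137]), ([241, 314], 0.65, [0.154, 0.306, 0.088])]
hood call [([358, 157], 0.68, [0.593, -0.024, 0.144])]
mat call [([454, 204], 0.62, [0.485, -0.333, -0.0])]
mat call [([458, 203], 0.76, [0.49, -0.341, 0.005]), ([351, 206], 0.49, [0.454, -0.001, 0.126])]
rack call [([189, 184], 0.88, [0.538, 0.492, 0.034]), ([254, 198],
[... 1283 characters left out ...]
l [([388, 371], 0.97, [0.511, -0.324, 0.004])]
rack call [([298, 116], 0.81, [0.538, 0.488, 0.024]), ([300, 158], 0.77, [0.49, 0.281, 0.044]), ([312, 228], 0.19, [0.446, -0.002, 0.101])]
cassette1 call []
jar_red call [([395, 164], 0.9, [0.735, 0.169, 0.054]), ([379, 139], 0.61, [0.718, 0.253, 0.079]), ([481, 328], 0.57, [0.742, -0.305, 0.007])]
jar_amber call [([460, 286], 0.94, [0.711, -0.227, 0.079]), ([484, 326], 0.41, [0.75, -0.302, 0.004])]
bottle call [([432, 187], 0.67, [0.767, 0.029, 0.103]), ([461, 288], 0.23, [0.714, -0.23, 0.073])]
mug call [([380, 138], 0.96, [0.722, 0.25, 0.089])]
dish call [([482, 330], 0.65, [0.741, -0.307, 0.006]), ([388, 371], 0.18, [0.511, -0.324, 0.004])]
```

```bash
cat > b.py <<'E'
from h import *
im=cv2.imread('pics/top0.png'); cv2.imwrite('pics/top0c.png',cv2.resize(im[80:360,150:520],None,fx=2.1,fy=2.1,interpolation=cv2.INTER_CUBIC))
E
python3 b.py
```

```text
(no output)
```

View pics/top0.png

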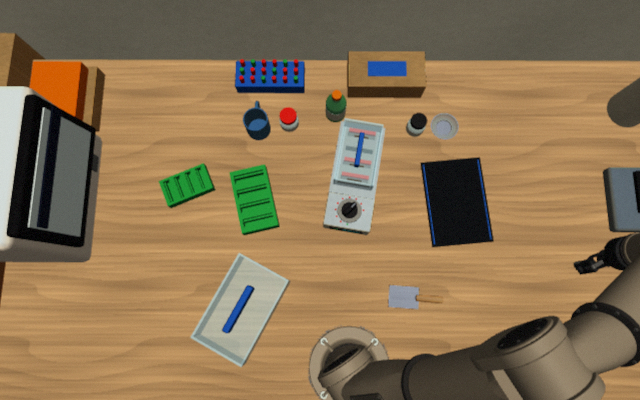

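View pics/side0.png

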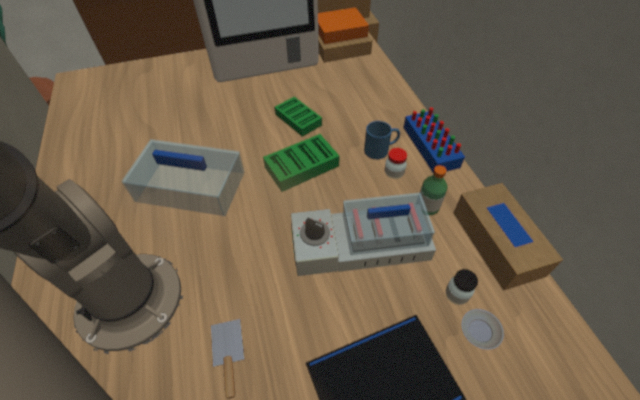

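View pics/top0c.png

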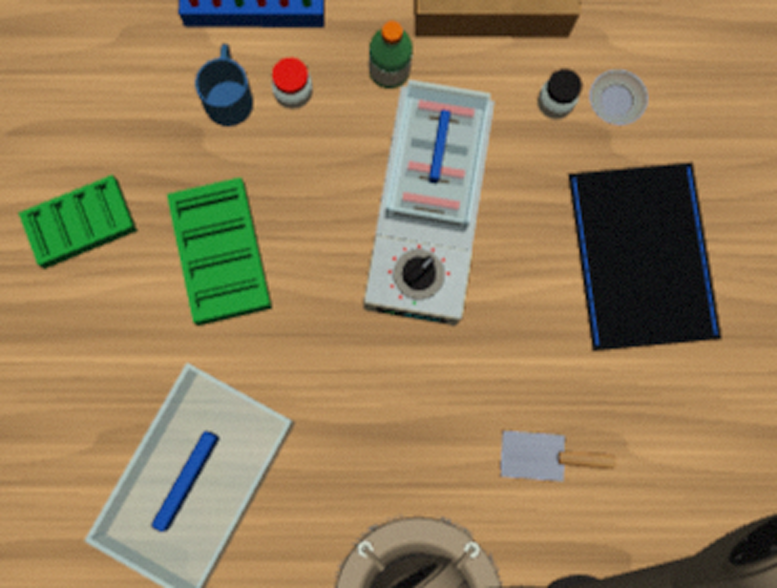

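The hood look-alikes are (358,156), the small one on the incubator, and (240,308), a large one. The small one on the incubator is meant. The rack look-alikes are (253,198), the larger, and (187,185), the smaller; the larger is meant. The enlarged crop confirms both. Red bands show at the far slot and the two near slots, so there are three cassettes and slot +23 is empty. The mat is at (457,202). The green mark beside the knob is on the robot side.

```bash
cat >> h.py <<'E'
def rect(pts):
    (c,(w,h),a)=cv2.minAreaRect((np.asarray(pts)[:,:2]*1000).astype(np.float32)); a=np.radians(a)
    if w<h: w,h=h,w; a+=np.pi/2
    a=(a+np.pi/2)%np.pi-np.pi/2
    return np.round(np.array(c)/1000,4),round(w,1),round(h,1),round(np.degrees(a),1)   # long axis angle, (-90,90)
def biggest(m,uv):
    n,l=cv2.connectedComponents(m.astype(np.uint8)); return l==l[int(uv[1]),int(uv[0])]
def rack_pose(im,P,uv=(256,190)):
    g=(im[:,:,1]>90)&(im[:,:,0]<60)&(im[:,:,2]<90)&(P[...,1]>.1)&(P[...,1]<.42)&(P[...,2]>.036)&(P[...,2]<.06)
    return rect(P[g]),g.sum()
def blue(im,P,lo,hi,box):
    b=im.astype(int); m=(b[:,:,2]>b[:,:,0]+60)&(b[:,:,2]>b[:,:,1]+40)&(P[...,2]>lo)&(P[...,2]<hi)
    m&=(P[...,0]>box[0])&(P[...,0]<box[1])&(P[...,1]>box[2])&(P[...,1]<box[3])
    return rect(P[m]),P[m].mean(0).round(4),m.sum()
E
cat > c.py <<'E'
from h import *
for n in('top','side'):
    im=cv2.imread(f'pics/{n}0.png')[:,:,::-1]; P=np.load(n+'0.npy'); x,y,z=P[...,0],P[...,1],P[...,2]
    print(n)
    reg=(x>.3)&(x<.75)&(abs(y)<.16)
    k=reg&(z>.109)&(z<.125)&(x<.51); print('knob bar',rect(P[k]),P[k].mean(0),k.sum())
    k=reg&(z>.085)&(z<.125)&(x<.51); print('knob all',rect(P[k]),k.sum())
    k=reg&(z>.065)&(z<.082)&(x<.51)&(x>.36); print('console',rect(P[k]),k.sum())
    k=reg&(z>.04)&(z<.2)&(x<.73)&(im.min(2)>60); print('incub+hood',rect(P[k]),k.sum())
    print('ridge',blue(im,P,.115,.17,(.5,.72,-.1,.1)))
    k=reg&(z>.105)&(z<.118)&(x>.51)&(x<.73); print('hoodtop',rect(P[k]),k.sum())
    b=im.astype(int); k=reg&(b[:,:,0]>b[:,:,1]+35)&(x>.51)&(x<.73); 
    nn,l,s,c=cv2.connectedComponentsWithStats(k.astype(np.uint8)); print('red',[(s[i,4],c[i].round(),P[l==i].mean(0).round(3)) for i in range(1,nn) if s[i,4]>8])
    print('rack',rack_pose(im,P))
    k=(im.max(2)<60)&(abs(z)<.02)&(x>.3)&(x<.65)&(y<-.2)&(y>-.48); print('mat dark',rect(P[k]),k.sum())
    print('mat blue',blue(im,P,-.02,.02,(.3,.66,-.48,-.2)))
E
python3 c.py
```

```text
top
knob bar (array([ 0.4505, -0.0007]), 44.8, 14.2, np.float64(-45.8)) [ 4.49687097e-01 -1.72482057e-04  1.18999102e-01] 80
knob all (array([0.4496, 0.    ]), 64.7, 59.8, np.float64(-60.1)) 244
console (array([ 0.4478, -0.0006]), 139.9, 101.0, np.float64(80.3)) 1226
incub+hood (array([ 0.5636, -0.0202]), 336.1, 140.4, np.float64(-9.5)) 4677
ridge ((array([ 0.6193, -0.0275]), 95.4, 12.9, np.float64(-9.6)), array([ 0.6196, -0.0272,  0.1423]), np.int64(143))
hoodtop (array([ 0.6218, -0.0284]), 194.5, 117.9, np.float64(-10.1)) 2279
red [(np.int32(2373), array([315., 161.]), array([0.624, 0.103, 0.001])), (np.int32(87), array([362., 131.]), array([ 0.682, -0.04 ,  0.113])), (np.int32(1137), array([389., 166.]), array([ 0.606, -0.132,  0.001])), (np.int32(36), array([349., 159.]), array([ 0.596, -0.001,  0.114])), (np.int32(34), array([365., 162.]), array([ 0.589, -0.046,  0.112])), (np.int32(85), array([355., 175.]), array([ 0.548, -0.016,  0.113]))]
rack ((array([0.6627, 0.3136]), 549.8, 207.2, np.float64(-0.9)), np.int64(1484))
mat dark (array([ 0.4942, -0.3388]), 267.9, 189.2, np.floa
[... 450 characters left out ...]
float64(-9.6)) 7419
ridge ((array([ 0.6221, -0.0289]), 93.1, 11.2, np.float64(-10.6)), array([ 0.6224, -0.0297,  0.1413]), np.int64(163))
hoodtop (array([ 0.6229, -0.0268]), 192.6, 121.2, np.float64(-10.0)) 3022
red [(np.int32(88), array([415., 217.]), array([ 0.682, -0.052,  0.112])), (np.int32(83), array([358., 222.]), array([ 0.549, -0.026,  0.112])), (np.int32(49), array([378., 226.]), array([ 0.591, -0.05 ,  0.112]))]
rack ((array([0.4936, 0.2848]), 190.7, 110.1, np.float64(13.6)), np.int64(899))
mat dark (array([ 0.4965, -0.339 ]), 266.1, 186.3, np.float64(5.6)) 8052
mat blue ((array([ 0.4963, -0.3383]), 252.0, 177.4, np.float64(5.3)), array([ 0.493 , -0.2616,  0.0034]), np.int64(202))
```

```bash
python3 -c "
from h import *
st();rel((.4505,-.0005,.25),np.radians(44));rel((.4505,-.0005,.114))"
```

```text
t 2.0 p [ 0.3026 -0.6034  0.2503] rv [3.057 0.724 0.   ] F [-0.3  0.1 -0.2] w 0.0857 g 0.0 q [ 1.    0.48  0.02  1.56 -0.01  1.11 -0.08]
shift [ 1.6098e+00 -1.8906e+00  1.2000e-03] turn [ 0.    -0.     0.807]
shift [ 1.6098 -1.8907  0.5452] turn None
```

Request:
{"api": "servo_tool", "payload": {"commands": [[[0.8,-0.95,0],[0,0,0.4]],[[0.8,-0.95,0],[0,0,0.4]],[[0.8,-0.95,0],[0,0,0.4]],[[0.8,-0.95,0],[0,0,0.4]],[[0.8,-0.95,0],[0,0,0.4]],[[0.8,-0.95,0],[0,0,0.4]],[[0.8,-0.95,0],[0,0,0.4]],[[0.8,-0.95,0],[0,0,0.4]]], "claw": 0}}

```text
clock: 2.8
tcp_pos: [0.3758, -0.2996, 0.2507]
orientation: [-3.132, 0.25, -0.001]
contact_force: [-0.2, -0.9, 0.9]
grip_width: 0.0851
gripper_force: 0.0
```

```bash
python3 -c "
from h import *
st();rel((.4505,-.0005,.16),np.radians(44));rel((.4505,-.0005,.114))"
```

```text
t 2.8 p [ 0.3758 -0.2996  0.2507] rv [-3.132e+00  2.500e-01 -1.000e-03] F [-0.2 -0.9  0.9] w 0.0851 g 0.0 q [ 0.54  0.16  0.01  2.01 -0.    0.98 -1.18]
shift [ 0.1053 -1.2287  0.3629] turn [-2.000e-04 -5.000e-04  4.098e-01]
shift [ 0.1052 -1.2287  0.5469] turn None
```

Request:
{"api": "servo_tool", "payload": {"commands": [[[0.105,-0.98,0],[0,0,0.41]],[[0.105,-0.98,0],[0,0,0.41]],[[0.105,-0.98,0],[0,0,0.41]],[[0.105,-0.98,0],[0,0,0.41]],[[0.105,-0.98,0],[0,0,0.41]],[[0.105,-0.98,0],[0,0,0.41]]]}}

```text
clock: 3.4
tcp_pos: [0.4418, -0.0643, 0.2506]
orientation: [-2.885, 1.244, -0.002]
contact_force: [0.5, -0.9, -0.6]
grip_width: 0.0853
gripper_force: 0.0
```

```bash
python3 -c "
from h import *
st();rel((.4505,-.0005,.14),np.radians(44));rel((.4505,-.0005,.114))"
```

```text
t 3.4 p [ 0.4418 -0.0643  0.2506] rv [-2.885e+00  1.244e+00 -2.000e-03] F [ 0.5 -0.9 -0.6] w 0.0853 g 0.0 q [ 0.16  0.1  -0.16  2.07  0.02  0.97 -2.4 ]
shift [-0.1622 -0.2002  0.4424] turn [-0.0004 -0.0007 -0.0071]
shift [-0.1623 -0.2001  0.5464] turn None
```

Request:
{"api": "servo_tool", "payload": {"commands": [[[-0.162,-0.2,0],[0,0,-0.007]],[[-0.162,-0.2,0],[0,0,-0.007]],[[-0.162,-0.2,0.15],[0,0,-0.007]],[[-0.162,-0.2,0.3],[0,0,-0.007]],[[-0.162,-0.2,0.4],[0,0,-0.007]],[[-0.162,-0.2,0.5],[0,0,-0.007]],[[-0.162,-0.2,0.544],[0,0,-0.007]],[[-0.162,-0.2,0.544],[0,0,-0.007]]]}}

```text
clock: 4.2
tcp_pos: [0.4486, -0.0016, 0.1131]
orientation: [2.893, -1.221, -0.003]
contact_force: [-0.3, -0.2, -0.1]
grip_width: 0.0853
gripper_force: 0.0
```

Request:
{"api": "servo_tool", "payload": {"commands": [[[0,0,0],[0,0,0]],[[0,0,0],[0,0,0]],[[0,0,0],[0,0,0]],[[0,0,0],[0,0,0]],[[0,0,0],[0,0,0]],[[0,0,0],[0,0,0]]], "claw": 1, "squeeze": 40}}

```text
clock: 4.8
tcp_pos: [0.4504, 0.0012, 0.1152]
orientation: [-2.894, 1.216, -0.004]
contact_force: [1.4, 4.3, 3.3]
grip_width: 0.0133
gripper_force: 44.8
```

```bash
python3 -c "
from h import *
st()"
```

```text
t 4.8 p [0.4504 0.0012 0.1152] rv [-2.894  1.216 -0.004] F [1.4 4.3 3.3] w 0.0133 g 44.753331542015076 q [ 0.04  0.32 -0.21  2.19  0.11  0.64 -2.61]
```

Request:
{"api": "servo_tool", "payload": {"commands": [[[0,0,0],[0,0,-0.09]],[[0,0,0],[0,0,-0.18]],[[0,0,0],[0,0,-0.27]],[[0,0,0],[0,0,-0.36]],[[0,0,0],[0,0,-0.45]],[[0,0,0],[0,0,-0.54]],[[0,0,0],[0,0,-0.63]],[[0,0,0],[0,0,-0.72]],[[0,0,0],[0,0,-0.81]],[[0,0,0],[0,0,-0.9]],[[0,0,0],[0,0,-1]],[[0,0,0],[0,0,-1]]]}}

```text
clock: 6.0
tcp_pos: [0.4505, -0.0006, 0.1152]
orientation: [2.907, 1.188, 0.005]
contact_force: [2.6, -1.1, 4.6]
grip_width: 0.0134
gripper_force: 45.1
```

```bash
python3 -c "
from h import *
o=st();print(o['moment'])"
```

```text
t 6.0 p [ 0.4505 -0.0006  0.1152] rv [2.907 1.188 0.005] F [ 2.6 -1.1  4.6] w 0.0134 g 45.1463520526886 q [ 0.34  0.36 -0.56  2.17  0.3   0.68 -1.22]
[-0.32433638 -0.58118877  0.03563784]
```

Request:
{"api": "servo_tool", "payload": {"commands": [[[0,0,0],[0,0,-0.09]],[[0,0,0],[0,0,-0.18]],[[0,0,0],[0,0,-0.27]],[[0,0,0],[0,0,-0.36]],[[0,0,0],[0,0,-0.45]],[[0,0,0],[0,0,-0.54]],[[0,0,0],[0,0,-0.63]],[[0,0,0],[0,0,-0.72]],[[0,0,0],[0,0,-0.81]],[[0,0,0],[0,0,-0.9]],[[0,0,0],[0,0,-1]],[[0,0,0],[0,0,-1]]]}}

```text
clock: 7.2
tcp_pos: [0.4523, -0.0004, 0.1153]
orientation: [1.215, 2.891, 0.006]
contact_force: [9.2, -1.3, -0.5]
grip_width: 0.0128
gripper_force: 44.2
```

Request:
{"api": "servo_tool", "payload": {"commands": [[[0,0,0],[0,0,-0.08]],[[0,0,0],[0,0,-0.16]],[[0,0,0],[0,0,-0.22]],[[0,0,0],[0,0,-0.22]]]}}

```text
clock: 7.6
tcp_pos: [0.4525, -0.0001, 0.1153]
orientation: [0.701, 3.056, 0.005]
contact_force: [10.0, 0.6, -3.3]
grip_width: 0.0128
gripper_force: 44.0
```

```bash
python3 -c "
from h import *
o=st();print(o['moment'],o['tau'])"
```

```text
t 7.6 p [ 4.525e-01 -1.000e-04  1.153e-01] rv [0.701 3.056 0.005] F [10.   0.6 -3.3] w 0.0128 g 44.03849959373474 q [ 0.69  0.49 -1.    2.15  0.59  0.8   0.44]
[ 0.08212334 -2.06899628  0.09272398] [  0.26827013 -38.63909841 -10.0470686  -13.14826548  -1.28309436
   2.50439309   0.66633353]
```

Request:
{"api": "servo_tool", "payload": {"commands": [[[0,0,0],[0,0,-0.06]],[[0,0,0],[0,0,-0.12]],[[0,0,0],[0,0,-0.18]],[[0,0,0],[0,0,-0.18]]]}}

```text
clock: 8.0
tcp_pos: [0.4526, 0.0003, 0.1153]
orientation: [0.264, 3.124, 0.005]
contact_force: [9.3, 0.4, -3.3]
grip_width: 0.0132
gripper_force: 43.9
```

```bash
python3 -c "
from h import *
o=st();print(o['moment'],o['tau'][6])"
```

```text
t 8.0 p [4.526e-01 3.000e-04 1.153e-01] rv [0.264 3.124 0.005] F [ 9.3  0.4 -3.3] w 0.0132 g 43.85412812232971 q [ 0.73  0.53 -1.06  2.14  0.64  0.82  0.67]
[ 0.33450953 -2.20866269  0.05936623] 0.6408758461475372
```

Request:
{"api": "servo_tool", "payload": {"commands": [[[0,0,0],[0,0,-0.06]],[[0,0,0],[0,0,-0.12]],[[0,0,0],[0,0,-0.18]],[[0,0,0],[0,0,-0.18]]]}}

```text
clock: 8.4
tcp_pos: [0.4519, 0.0003, 0.1156]
orientation: [-0.154, 3.134, 0.008]
contact_force: [5.6, 3.6, 6.2]
grip_width: 0.0132
gripper_force: 186.8
```

```bash
python3 -c "
from h import *
o=st();print(o['moment'],o['tau'][6])"
```

```text
t 8.4 p [4.519e-01 3.000e-04 1.156e-01] rv [-0.154  3.134  0.008] F [5.6 3.6 6.2] w 0.0132 g 186.81364824995399 q [ 0.78  0.56 -1.12  2.14  0.68  0.86  0.9 ]
[ 0.95966165 -0.89850472 -5.03053927] 5.790605843067169
```

Request:
{"api": "servo_tool", "payload": {"commands": [[[0,0,0],[0,0,-0.16]],[[0,0,0],[0,0,-0.16]],[[0,0,0],[0,0,-0.16]],[[0,0,0],[0,0,-0.16]],[[0,0,-0.1],[0,0,-0.16]],[[0,0,-0.3],[0,0,-0.16]],[[0,0,-0.5],[0,0,-0.16]],[[0,0,-0.5],[0,0,-0.16]]], "claw": 0}}

```text
clock: 9.2
tcp_pos: [0.452, 0.0012, 0.2447]
orientation: [-0.565, 3.082, -0.004]
contact_force: [-0.3, -0.3, -0.1]
grip_width: 0.0856
gripper_force: 0.0
```

```bash
python3 -c "
from h import *
st();rel((.6215,-.0285,.24),np.radians(80.2));rel((.6215,-.0285,.135))
im,d=grab('side');P=cloud('side',d);x,y,z=P[...,0],P[...,1],P[...,2]
k=(abs(y)<.1)&(z>.109)&(z<.125)&(x<.51)&(x>.4); print('knob bar',rect(P[k]),P[k].mean(0),k.sum())
cv2.imwrite('pics/s1.png',cv2.resize(im[180:300,250:450,::-1],None,fx=4,fy=4))
"
```

```text
t 9.2 p [0.452  0.0012 0.2447] rv [-0.565  3.082 -0.004] F [-0.3 -0.3 -0.1] w 0.0856 g 0.0 q [ 1.01  0.41 -1.38  2.02  0.46  1.08  1.36]
shift [-0.5916 -0.3512  0.0249] turn [-0.0012  0.0057  0.3396]
shift [-0.5882 -0.3495  0.4448] turn None
knob bar (array([ 4.511e-01, -4.000e-04]), 44.3, 14.6, np.float64(-9.7)) [ 0.45080242 -0.0023661   0.11670231] 137
```

View pics/s1.png

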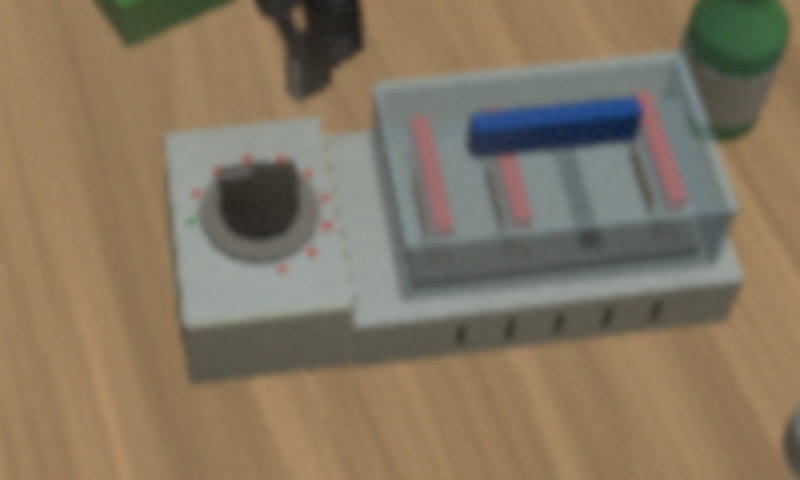

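The crop shows the knob bar in line with the incubator's -x, next to the green mark at (190,220), so the knob is off. Cassettes show at slots -69, -23 and +69.

Request:
{"api": "servo_tool", "payload": {"commands": [[[-0.2,-0.12,0],[0,0,0.08]],[[-0.3,-0.2,0],[0,0,0.17]],[[-0.45,-0.3,0],[0,0,0.25]],[[-0.592,-0.351,0.02],[-0.001,0.005,0.34]],[[-0.592,-0.351,0.02],[-0.001,0.005,0.34]],[[-0.592,-0.351,0.02],[-0.001,0.005,0.34]]]}}

```text
clock: 9.85
tcp_pos: [0.6177, -0.0285, 0.2323]
orientation: [-0.262, -3.119, 0.0]
contact_force: [-0.9, 0.4, 0.2]
grip_width: 0.0854
gripper_force: 0.0
```

```bash
python3 -c "
from h import *
st();rel((.6215,-.0285,.135),np.radians(80.2))"
```

```text
t 9.85 p [ 0.6177 -0.0285  0.2323] rv [-0.262 -3.119  0.   ] F [-0.9  0.4  0.2] w 0.0854 g 0.0 q [ 0.65  0.61 -1.02  1.66  0.55  1.2   0.9 ]
shift [-0.0195  0.0028  0.3891] turn [-0.0007 -0.0071  0.0023]
```

Request:
{"api": "servo_tool", "payload": {"commands": [[[-0.019,0.003,0.1],[0,0,0.002]],[[-0.019,0.003,0.2],[0,0,0.002]],[[-0.019,0.003,0.3],[0,0,0.002]],[[-0.019,0.003,0.36],[0,0,0.002]],[[-0.019,0.003,0.387],[0,0,0.002]],[[-0.019,0.003,0.387],[0,0,0.002]],[[-0.019,0.003,0.387],[0,0,0.002]]]}}

```text
clock: 10.55
tcp_pos: [0.6229, -0.0289, 0.1386]
orientation: [-0.268, -3.124, -0.0]
contact_force: [-0.5, -0.0, -0.1]
grip_width: 0.0855
gripper_force: 0.0
```

Request:
{"api": "servo_tool", "payload": {"commands": [[[0,0,0],[0,0,0]],[[0,0,0],[0,0,0]],[[0,0,0],[0,0,0]],[[0,0,0],[0,0,0]],[[0,0,0],[0,0,0]],[[0,0,0],[0,0,0]],[[0,0,0],[0,0,0]]], "claw": 1, "squeeze": 60}}

```text
clock: 11.25
tcp_pos: [0.6228, -0.0289, 0.1379]
orientation: [-0.268, -3.123, -0.001]
contact_force: [0.6, 0.7, 3.4]
grip_width: 0.0128
gripper_force: 60.1
```

```bash
python3 -c "
from h import *
st();rel((.4955,-.3388,.25))"
```

```text
t 11.25 p [ 0.6228 -0.0289  0.1379] rv [-2.680e-01 -3.123e+00 -1.000e-03] F [0.6 0.7 3.4] w 0.0128 g 60.05080461502075 q [ 0.6   0.71 -0.95  1.73  0.65  1.06  0.83]
shift [ 0.2934 -1.3083 -0.4458] turn None
```

Request:
{"api": "servo_tool", "payload": {"commands": [[[0,0,-0.04],[0,0,0]],[[0,0,-0.1],[0,0,0]],[[0,0,-0.2],[0,0,0]],[[0,0,-0.3],[0,0,0]],[[0,0,-0.4],[0,0,0]],[[0,0,-0.5],[0,0,0]],[[0,0,-0.5],[0,0,0]],[[0.05,-0.1,-0.5],[0,0,0]],[[0.1,-0.25,-0.5],[0,0,0]],[[0.13,-0.4,-0.5],[0,0,0]],[[0.16,-0.55,-0.5],[0,0,0]],[[0.2,-0.7,-0.5],[0,0,0]],[[0.22,-0.85,-0.5],[0,0,0]],[[0.25,-0.98,-0.5],[0,0,0]],[[0.25,-0.98,-0.5],[0,0,0]],[[0.25,-0.98,-0.5],[0,0,0]]]}}

```text
clock: 12.85
tcp_pos: [0.5191, -0.2609, 0.2624]
orientation: [-0.272, -3.121, -0.001]
contact_force: [-0.1, 1.0, -2.4]
grip_width: 0.0129
gripper_force: 59.4
```

```bash
python3 -c "
from h import *
st();rel((.4955,-.3388,.15));rel((.4955,-.3388,.091),np.radians(80.2))"
```

```text
t 12.85 p [ 0.5191 -0.2609  0.2624] rv [-2.720e-01 -3.121e+00 -1.000e-03] F [-0.1  1.  -2.4] w 0.0129 g 59.400853514671326 q [ 1.14  0.52 -1.07  1.72  0.49  1.21  1.34]
shift [ 0.035  -0.3233  0.45  ] turn None
shift [ 0.0328 -0.3233  0.686 ] turn [-0.0001 -0.0059 -0.0017]
```

Request:
{"api": "servo_tool", "payload": {"commands": [[[0.02,-0.15,0],[0,0,0]],[[0.033,-0.323,0],[0,0,0]],[[0.033,-0.323,0.1],[0,0,0]],[[0.033,-0.323,0.25],[0,0,0]],[[0.033,-0.323,0.4],[0,0,0]],[[0.033,-0.323,0.52],[0,0,0]],[[0.033,-0.323,0.6],[0,0,0]],[[0.033,-0.323,0.64],[0,0,0]],[[0.033,-0.323,0.665],[0,0,0]],[[0.033,-0.323,0.68],[0,0,0]],[[0.033,-0.323,0.68],[0,0,0]]]}}

```text
clock: 13.95
tcp_pos: [0.4974, -0.3382, 0.0939]
orientation: [-0.268, -3.123, 0.001]
contact_force: [-1.0, 0.5, -2.6]
grip_width: 0.0127
gripper_force: 59.4
```

```bash
python3 -c "
from h import *
st()"
```

```text
t 13.95 p [ 0.4974 -0.3382  0.0939] rv [-2.680e-01 -3.123e+00  1.000e-03] F [-1.   0.5 -2.6] w 0.0127 g 59.42921698093414 q [ 1.14  0.73 -0.91  1.81  0.7   0.97  1.33]
```

Lower the last 2–3 mm and release, then rise.

Request:
{"api": "servo_tool", "payload": {"commands": [[[0,0,0.006],[0,0,0]],[[0,0,0.011],[0,0,0]],[[0,0,0.011],[0,0,0]],[[0,0,0.011],[0,0,0]]]}}

```text
clock: 14.35
tcp_pos: [0.4971, -0.3383, 0.0909]
orientation: [-0.269, -3.123, 0.001]
contact_force: [-0.2, 0.1, -0.4]
grip_width: 0.013
gripper_force: 59.7
```

Request:
{"api": "servo_tool", "payload": {"commands": [[[0,0,0],[0,0,0]],[[0,0,0],[0,0,0]],[[0,0,0],[0,0,0]],[[0,0,0],[0,0,0]],[[0,0,-0.1],[0,0,0]],[[0,0,-0.25],[0,0,0]],[[0,0,-0.4],[0,0,0]],[[0,0,-0.55],[0,0,0]],[[0,0,-0.7],[0,0,0]],[[0,0,-0.7],[0,0,0]]], "claw": 0}}

```text
clock: 15.35
tcp_pos: [0.5011, -0.3384, 0.2712]
orientation: [0.269, 3.13, -0.006]
contact_force: [-0.1, 0.1, -0.1]
grip_width: 0.0852
gripper_force: 0.0
```

```bash
cat > d.py <<'E'
from h import *
import sys
st()
for n in('top','side'):
    im,d=grab(n,n+sys.argv[1]+'.png'); P=cloud(n,d); x,y,z=P[...,0],P[...,1],P[...,2]; b=im.astype(int)
    print(n,'rack',rack_pose(im,P) if n=='side' else rect(P[(b[:,:,1]>b[:,:,0]+50)&(b[:,:,1]>b[:,:,2]+40)&(z>.036)&(z<.056)&(x>.3)&(x<.66)&(y>.1)&(y<.42)]))
    print(' ridge',blue(im,P,.07,.12,(.3,.66,-.48,-.2)))
    reg=(x>.5)&(x<.74)&(y>-.14)&(y<.09)
    k=reg&(b[:,:,0]>b[:,:,1]+50)&(z>.075)&(z<.13)
    nn,l,s,c=cv2.connectedComponentsWithStats(k.astype(np.uint8))
    for i in range(1,nn):
        if s[i,4]>15: print(' red',s[i,4],c[i].round(),rect(P[l==i]),P[l==i].mean(0).round(4))
    k=reg&(z>.054)&(z<.065); print(' block',rect(P[k]),k.sum())
E
python3 d.py 2
```

```text
t 15.35 p [ 0.5011 -0.3384  0.2712] rv [ 0.269  3.13  -0.006] F [-0.1  0.1 -0.1] w 0.0852 g 0.0 q [ 1.24  0.55 -1.05  1.66  0.5   1.23  1.47]
top rack (array([0.485 , 0.3189]), 194.2, 176.0, np.float64(13.6))
 ridge ((array([ 0.4835, -0.3924]), 97.0, 14.4, np.float64(-10.0)), array([ 0.4811, -0.3909,  0.0946]), np.int64(163))
 red 124 [362. 131.] (array([ 0.6884, -0.0409]), 79.4, 13.4, np.float64(81.7)) [ 0.6871 -0.0413  0.0987]
 red 129 [358. 160.] (array([ 0.5977, -0.0257]), 80.1, 12.8, np.float64(81.0)) [ 0.5969 -0.0257  0.0988]
 red 125 [355. 175.] (array([ 0.5526, -0.0176]), 78.8, 11.8, np.float64(80.6)) [ 0.5516 -0.0173  0.0988]
 block (array([ 0.6146, -0.0286]), 229.5, 139.0, np.float64(-9.8)) 1289
side rack ((array([0.5458, 0.3694]), 96.0, 30.3, np.float64(-60.4)), np.int64(40))
 ridge ((array([ 0.4973, -0.3911]), 75.0, 8.2, np.float64(-15.7)), array([ 0.5062, -0.3944,  0.0951]), np.int64(157))
 block (array([0., 0.]), 0.0, 0.0, np.float64(0.0)) 0
```

View pics/top2.png

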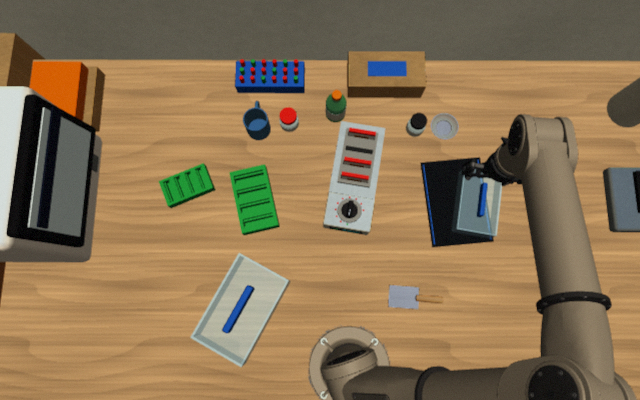

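```bash
python3 -c "
from h import *
im,d=grab('top');P=cloud('top',d)
print(blue(im,P,.07,.12,(.3,.66,-.5,-.2)));rel((.482,-.391,.094),np.radians(80));rel((.482,-.391,.17),np.radians(80))
"
```

```text
((array([ 0.4822, -0.3919]), 97.2, 15.2, np.float64(-9.8)), array([ 0.4816, -0.391 ,  0.0944]), np.int64(163))
shift [ 0.0201 -0.2182  0.6845] turn [-0.0006 -0.0055  0.0019]
shift [ 0.0227 -0.2185  0.3805] turn [-0.0006 -0.0055  0.0019]
```

The hood was knocked about 5 cm towards the mat's right edge; its ridge is at (482,200). I'll regrip it and put it back at the mat's centre so that step 2 is certain.

Request:
{"api": "servo_tool", "payload": {"commands": [[[0.02,-0.218,0.05],[0,0,0]],[[0.02,-0.218,0.2],[0,0,0]],[[0.02,-0.218,0.4],[0,0,0]],[[0.02,-0.218,0.55],[0,0,0]],[[0.02,-0.218,0.64],[0,0,0]],[[0.02,-0.218,0.684],[0,0,0]],[[0.02,-0.218,0.684],[0,0,0]]]}}

```text
clock: 16.2
tcp_pos: [0.4814, -0.39, 0.0923]
orientation: [-0.267, -3.119, -0.004]
contact_force: [0.1, 0.4, 0.3]
grip_width: 0.0852
gripper_force: 0.0
```

Request:
{"api": "servo_tool", "payload": {"commands": [[[0,0,0],[0,0,0]],[[0,0,0],[0,0,0]],[[0,0,0],[0,0,0]],[[0,0,0],[0,0,0]],[[0,0,0],[0,0,0]],[[0,0,0],[0,0,0]]], "claw": 1}}

```text
clock: 16.8
tcp_pos: [0.4829, -0.3913, 0.0953]
orientation: [-0.269, -3.123, 0.001]
contact_force: [-1.5, -0.2, 4.3]
grip_width: 0.0124
gripper_force: 59.6
```

```bash
python3 -c "
from h import *
st();rel((.4955,-.3388,.12));rel((.4955,-.3388,.0905),np.radians(80.2))"
```

```text
t 16.8 p [ 0.4829 -0.3913  0.0953] rv [-2.690e-01 -3.123e+00  1.000e-03] F [-1.5 -0.2  4.3] w 0.0124 g 59.570515751838684 q [ 1.21  0.75 -0.9   1.76  0.7   0.99  1.42]
shift [-0.0132  0.2153 -0.0992] turn None
shift [-0.0141  0.2154  0.0188] turn [-0.0009 -0.0046 -0.0004]
```

Request:
{"api": "servo_tool", "payload": {"commands": [[[0,0,-0.06],[0,0,0]],[[0,0,-0.16],[0,0,0]],[[-0.005,0.08,-0.16],[0,0,0]],[[-0.01,0.16,-0.16],[0,0,0]],[[-0.014,0.215,-0.16],[0,0,0]],[[-0.014,0.215,-0.16],[0,0,0]],[[-0.014,0.215,-0.1],[0,0,0]],[[-0.014,0.215,-0.05],[0,0,0]],[[-0.014,0.215,-0.02],[0,0,0]],[[-0.014,0.215,0],[0,0,0]],[[-0.014,0.215,0.002],[0,0,0]],[[-0.014,0.215,0.002],[0,0,0]]]}}

```text
clock: 18.0
tcp_pos: [0.4937, -0.3392, 0.0952]
orientation: [-0.27, -3.118, 0.002]
contact_force: [-11.4, 1.7, 18.2]
grip_width: 0.0126
gripper_force: 61.7
```

Request:
{"api": "servo_tool", "payload": {"commands": [[[0,0,0],[0,0,0]],[[0,0,0],[0,0,0]],[[0,0,0],[0,0,0]],[[0,0,0],[0,0,0]],[[0,0,0],[0,0,0]],[[0,0,0],[0,0,0]],[[0,0,0],[0,0,0]],[[0,0,-0.1],[0,0,0]],[[0,0,-0.25],[0,0,0]],[[0,0,-0.4],[0,0,0]],[[0,0,-0.5],[0,0,0]],[[0,0,-0.5],[0,0,0]]], "claw": 0}}

```text
clock: 19.2
tcp_pos: [0.4984, -0.339, 0.2231]
orientation: [-0.269, -3.128, 0.004]
contact_force: [-0.1, -0.7, 0.5]
grip_width: 0.0853
gripper_force: 0.0
```

```bash
python3 -c "
from h import *
st()
im,d=grab('top');P=cloud('top',d);b=im.astype(int);x,y,z=P[...,0],P[...,1],P[...,2]
print(blue(im,P,.07,.12,(.3,.66,-.5,-.2)))
m=(b[:,:,1]>b[:,:,0]+50)&(b[:,:,1]>b[:,:,2]+40)&(z>.036)&(z<.056)&(x>.3)&(x<.66)&(y>.1)&(y<.39)
l=biggest(m,(239,195)); print(rect(P[m]),rect(P[l]),l.sum(),m.sum())
g=(x>.38)&(x<.6)&(y>.2)&(y<.36)&(z>.038)&(z<.055); print(rect(P[g]),g.sum())
c=np.array([.621,-.0293]);e=np.array([np.cos(np.radians(-9.8)),np.sin(np.radians(-9.8))])
for s in(-.069,-.023,.069): print(s,c+s*e)
rel((.552,-.0174,.25),np.radians(80.2-90));rel((.552,-.0174,.25),np.radians(80.2))
"
```

```text
t 19.2 p [ 0.4984 -0.339   0.2231] rv [-0.269 -3.128  0.004] F [-0.1 -0.7  0.5] w 0.0853 g 0.0 q [ 1.22  0.59 -1.02  1.71  0.55  1.16  1.44]
((array([ 0.4898, -0.3387]), 88.4, 14.1, np.float64(-9.8)), array([ 0.4878, -0.3382,  0.0947]), np.int64(143))
(array([0.4927, 0.2876]), 193.9, 112.0, np.float64(13.3)) (array([0.5777, 0.0251]), 2711.0, 1345.9, np.float64(-89.9)) 254472 1528
(array([0.4934, 0.2875]), 195.3, 113.3, np.float64(13.6)) 1472
-0.069 [ 0.55300686 -0.01755554]
-0.023 [ 0.59833562 -0.02538518]
0.069 [ 0.68899314 -0.04104446]
shift [ 0.004   1.3041 -0.1197] turn [-0.0035 -0.0013  0.9997]
shift [ 0.004   1.3041 -0.1197] turn [-0.0014 -0.0031 -0.0003]
```

Request:
{"api": "servo_tool", "payload": {"commands": [[[0,0.1,-0.1],[0,0,0.09]],[[0,0.25,-0.12],[0,0,0.18]],[[0,0.4,-0.12],[0,0,0.27]],[[0,0.55,-0.12],[0,0,0.36]],[[0,0.7,-0.12],[0,0,0.45]],[[0,0.85,-0.12],[0,0,0.54]],[[0,0.98,-0.12],[0,0,0.63]],[[0,0.98,-0.12],[0,0,0.72]],[[0,0.98,-0.12],[0,0,0.81]],[[0,0.98,-0.12],[0,0,0.9]],[[0,0.98,-0.12],[0,0,1]],[[0,0.98,-0.12],[0,0,1]]], "claw": 0.55}}

```text
clock: 20.45
tcp_pos: [0.5375, -0.0973, 0.2476]
orientation: [-2.4, -2.017, 0.011]
contact_force: [0.7, 0.2, -0.8]
grip_width: 0.0383
gripper_force: 0.0
```

```bash
python3 -c "
from h import *
st();rel((.5528,-.0176,.2),np.radians(-9.8));rel((.5528,-.0176,.09))"
```

```text
t 20.45 p [ 0.5375 -0.0973  0.2476] rv [-2.4   -2.017  0.011] F [ 0.7  0.2 -0.8] w 0.0383 g 0.0 q [ 0.68  0.37 -0.76  1.82  0.29  1.07 -0.37]
shift [0.3247 0.0075 0.1899] turn [-0.0064  0.0007 -0.0012]
shift [0.3252 0.012  0.6299] turn None
```

Request:
{"api": "servo_tool", "payload": {"commands": [[[0.15,0.005,0.05],[-0.006,0,-0.001]],[[0.324,0.008,0.1],[-0.006,0,-0.001]],[[0.324,0.008,0.19],[-0.006,0,-0.001]],[[0.324,0.008,0.19],[-0.006,0,-0.001]],[[0.324,0.008,0.19],[-0.006,0,-0.001]]]}}

```text
clock: 20.95
tcp_pos: [0.5531, -0.0187, 0.2007]
orientation: [2.4, 2.026, -0.002]
contact_force: [-0.1, 0.0, 1.0]
grip_width: 0.0385
gripper_force: 0.0
```

```bash
python3 -c "
from h import *
st();rel((.5528,-.0176,.091),np.radians(-9.8))"
```

```text
t 20.95 p [ 0.5531 -0.0187  0.2007] rv [ 2.400e+00  2.026e+00 -2.000e-03] F [-0.1  0.   1. ] w 0.0385 g 0.0 q [ 0.52  0.44 -0.76  1.86  0.36  0.99 -0.56]
shift [ 0.0046 -0.0017  0.4387] turn [-0.0003  0.0008  0.0015]
```

Request:
{"api": "servo_tool", "payload": {"commands": [[[0.005,-0.002,0.15],[0,0,0]],[[0.005,-0.002,0.3],[0,0,0]],[[0.005,-0.002,0.4],[0,0,0]],[[0.005,-0.002,0.438],[0,0,0]],[[0.005,-0.002,0.438],[0,0,0]],[[0.005,-0.002,0.438],[0,0,0]]]}}

```text
clock: 21.55
tcp_pos: [0.5547, -0.0168, 0.0933]
orientation: [2.4, 2.023, 0.003]
contact_force: [1.0, 0.5, 0.8]
grip_width: 0.0386
gripper_force: 0.0
```

Request:
{"api": "servo_tool", "payload": {"commands": [[[0,0,0],[0,0,0]],[[0,0,0],[0,0,0]],[[0,0,0],[0,0,0]],[[0,0,0],[0,0,0]],[[0,0,0],[0,0,0]]], "claw": 1, "squeeze": 30}}

```text
clock: 22.05
tcp_pos: [0.5539, -0.0165, 0.0932]
orientation: [2.4, 2.023, 0.001]
contact_force: [-2.0, 0.1, 7.2]
grip_width: 0.0098
gripper_force: 31.6
```

```bash
python3 -c "
from h import *
st()"
```

```text
t 22.05 p [ 0.5539 -0.0165  0.0932] rv [2.400e+00 2.023e+00 1.000e-03] F [-2.   0.1  7.2] w 0.0098 g 31.625890731811523 q [ 0.44  0.57 -0.67  1.94  0.5   0.8  -0.68]
```

Request:
{"api": "servo_tool", "payload": {"commands": [[[0,0,-0.06],[0,0,0]],[[0,0,-0.15],[0,0,0]],[[0,0,-0.25],[0,0,0]],[[0,0,-0.4],[0,0,0]],[[0,0,-0.55],[0,0,0]],[[0,0,-0.55],[0,0,0]],[[0,0,-0.55],[0,0,0]]]}}

```text
clock: 22.75
tcp_pos: [0.5539, -0.0164, 0.231]
orientation: [2.399, 2.022, 0.004]
contact_force: [-1.4, -0.2, -1.9]
grip_width: 0.0098
gripper_force: 30.6
```

```bash
python3 -c "
from h import *
st();rel((.4262,.2704,.225),np.radians(13.5))"
```

```text
t 22.75 p [ 0.5539 -0.0164  0.231 ] rv [2.399 2.022 0.004] F [-1.4 -0.2 -1.9] w 0.0098 g 30.59997797012329 q [ 0.54  0.4  -0.78  1.83  0.33  1.04 -0.54]
shift [ 1.0442 -0.6973  0.0201] turn [ 0.0027  0.0011 -0.2582]
```

Request:
{"api": "servo_tool", "payload": {"commands": [[[0.15,-0.1,0],[0,0,-0.05]],[[0.3,-0.2,0],[0,0,-0.1]],[[0.45,-0.3,0],[0,0,-0.15]],[[0.6,-0.4,0],[0,0,-0.2]],[[0.75,-0.5,0.02],[0.003,0,-0.258]],[[0.9,-0.6,0.02],[0.003,0,-0.258]],[[1,-0.697,0.02],[0.003,0.001,-0.258]],[[1,-0.697,0.02],[0.003,0.001,-0.258]],[[1,-0.697,0.02],[0.003,0.001,-0.258]]]}}

```text
clock: 23.65
tcp_pos: [0.4229, 0.2595, 0.2231]
orientation: [-1.94, -2.467, 0.005]
contact_force: [0.2, -1.3, -0.3]
grip_width: 0.0098
gripper_force: 30.4
```

```bash
cat > e.py <<'E'
from h import *
im,d=grab('top');P=cloud('top',d);x,y,z=P[...,0],P[...,1],P[...,2];b=im.astype(int)
m=(b[:,:,1]>b[:,:,0]+50)&(b[:,:,1]>b[:,:,2]+40)&(z>.036)&(z<.056)&(x>.3)&(x<.66)&(y>.1)&(y<.39)
print('top rack',rect(P[m]),m.sum())
im,d=grab('side');P=cloud('side',d);x,y,z=P[...,0],P[...,1],P[...,2];b=im.astype(int)
m=(b[:,:,1]>b[:,:,0]+50)&(b[:,:,1]>b[:,:,2]+40)&(z>.036)&(z<.056)&(x>.3)&(x<.66)&(y>.1)&(y<.39)
print('side rack',rect(P[m]),m.sum())
E
python3 e.py; python3 -c "
from h import *
st();rel((.4262,.2704,.15),np.radians(13.5));rel((.4262,.2704,.094),np.radians(13.5))"
```

```text
top rack (array([0.4926, 0.2905]), 210.5, 74.8, np.float64(-1.7)) 144
side rack (array([0.4947, 0.2864]), 190.1, 111.3, np.float64(13.7)) 1008
t 23.75 p [0.4241 0.2581 0.2231] rv [-1.945 -2.463  0.005] F [-0.  -0.3 -1.2] w 0.0093 g 30.448819398880005 q [ 0.14  0.37 -0.97  1.95  0.35  1.01 -0.76]
shift [0.046  0.0207 0.2925] turn [-0.0029 -0.0002 -0.001 ]
shift [0.0459 0.0218 0.5164] turn [-0.0029 -0.0002 -0.001 ]
```

Request:
{"api": "servo_tool", "payload": {"commands": [[[0.046,0.024,0.1],[-0.003,0,-0.001]],[[0.046,0.024,0.2],[-0.003,0,-0.001]],[[0.046,0.024,0.29],[-0.003,0,-0.001]],[[0.046,0.024,0.29],[-0.003,0,-0.001]],[[0.046,0.024,0.29],[-0.003,0,-0.001]]]}}

```text
clock: 24.25
tcp_pos: [0.4272, 0.2712, 0.1514]
orientation: [-1.945, -2.467, -0.002]
contact_force: [0.3, -0.1, -0.5]
grip_width: 0.0097
gripper_force: 30.4
```

```bash
python3 -c "
from h import *
st();rel((.4269,.2706,.0935),np.radians(13.5))"
```

```text
t 24.25 p [0.4272 0.2712 0.1514] rv [-1.945e+00 -2.467e+00 -2.000e-03] F [ 0.3 -0.1 -0.5] w 0.0097 g 30.432246923446655 q [ 0.03  0.48 -0.9   2.    0.48  0.89 -0.89]
shift [-0.0025 -0.002   0.2317] turn [ 0.0004 -0.0007 -0.0001]
```

Request:
{"api": "servo_tool", "payload": {"commands": [[[-0.002,-0.002,0.06],[0,0,0]],[[-0.002,-0.002,0.11],[0,0,0]],[[-0.002,-0.002,0.14],[0,0,0]],[[-0.002,-0.002,0.16],[0,0,0]],[[-0.002,-0.002,0.18],[0,0,0]],[[-0.002,-0.002,0.2],[0,0,0]],[[-0.002,-0.002,0.215],[0,0,0]],[[-0.002,-0.002,0.225],[0,0,0]],[[-0.002,-0.002,0.225],[0,0,0]]]}}

```text
clock: 25.15
tcp_pos: [0.4264, 0.2715, 0.0949]
orientation: [-1.943, -2.468, -0.003]
contact_force: [1.0, -1.3, -0.4]
grip_width: 0.0095
gripper_force: 30.5
```

```bash
python3 -c "
from h import *
st()"
```

```text
t 25.15 p [0.4264 0.2715 0.0949] rv [-1.943 -2.468 -0.003] F [ 1.  -1.3 -0.4] w 0.0095 g 30.53216278553009 q [-0.03  0.55 -0.83  2.04  0.58  0.79 -0.97]
```

Request:
{"api": "servo_tool", "payload": {"commands": [[[0,0,0],[0,0,0]],[[0,0,0],[0,0,0]],[[0,0,0],[0,0,0]],[[0,0,0],[0,0,0]],[[0,0,-0.1],[0,0,0]],[[0,0,-0.25],[0,0,0]],[[0,0,-0.4],[0,0,0]],[[0,0,-0.4],[0,0,0]]], "claw": 0.55}}

```text
clock: 25.95
tcp_pos: [0.4283, 0.2737, 0.1997]
orientation: [1.942, 2.466, 0.015]
contact_force: [0.1, 0.1, 1.1]
grip_width: 0.0383
gripper_force: 0.0
```

```bash
python3 -c "
from h import *
st();rel((.598,-.0255,.2),np.radians(-9.8))"
```

```text
t 25.95 p [0.4283 0.2737 0.1997] rv [1.942 2.466 0.015] F [0.1 0.1 1.1] w 0.0383 g 0.0 q [ 0.08  0.41 -0.95  1.96  0.41  0.96 -0.83]
shift [-1.3228  0.3788 -0.0027] turn [ 0.0054 -0.0036  0.2597]
```

Request:
{"api": "servo_tool", "payload": {"commands": [[[-0.15,0.04,0],[0,0,0.05]],[[-0.35,0.1,0],[0,0,0.1]],[[-0.55,0.16,0],[0,0,0.15]],[[-0.75,0.22,0],[0,0,0.2]],[[-0.9,0.28,0],[0.005,-0.003,0.26]],[[-1,0.379,0],[0.005,-0.003,0.26]],[[-1,0.379,0],[0.005,-0.003,0.26]],[[-1,0.379,0],[0.005,-0.003,0.26]]]}}

```text
clock: 26.75
tcp_pos: [0.5769, 0.0505, 0.1941]
orientation: [-2.402, -2.02, 0.012]
contact_force: [-0.8, 0.2, 0.2]
grip_width: 0.0383
gripper_force: 0.0
```

```bash
python3 -c "
from h import *
st();rel((.598,-.0255,.18),np.radians(-9.8))"
```

```text
t 26.75 p [0.5769 0.0505 0.1941] rv [-2.402 -2.02   0.012] F [-0.8  0.2  0.2] w 0.0383 g 0.0 q [ 0.38  0.49 -0.76  1.8   0.39  1.02 -0.71]
shift [-0.2847  0.1357  0.0566] turn [-0.0045  0.0025 -0.0009]
```

Request:
{"api": "servo_tool", "payload": {"commands": [[[-0.15,0.07,0.02],[-0.004,0.002,0]],[[-0.285,0.136,0.056],[-0.004,0.002,0]],[[-0.285,0.136,0.056],[-0.004,0.002,0]],[[-0.285,0.136,0.056],[-0.004,0.002,0]],[[-0.285,0.136,0.056],[-0.004,0.002,0]]]}}

```text
clock: 27.25
tcp_pos: [0.5977, -0.0229, 0.1813]
orientation: [2.4, 2.027, 0.0]
contact_force: [-0.3, 0.1, -0.8]
grip_width: 0.0384
gripper_force: 0.0
```

```bash
python3 -c "
from h import *
st();rel((.598,-.0255,.092),np.radians(-9.8))"
```

```text
t 27.25 p [ 0.5977 -0.0229  0.1813] rv [2.4   2.027 0.   ] F [-0.3  0.1 -0.8] w 0.0384 g 0.0 q [ 0.48  0.53 -0.73  1.77  0.41  1.   -0.58]
shift [-0.0098  0.0027  0.3572] turn [0.0002 0.0001 0.0018]
```

Request:
{"api": "servo_tool", "payload": {"commands": [[[-0.01,0.003,0.12],[0,0,0]],[[-0.01,0.003,0.24],[0,0,0]],[[-0.01,0.003,0.32],[0,0,0]],[[-0.01,0.003,0.356],[0,0,0]],[[-0.01,0.003,0.356],[0,0,0]],[[-0.01,0.003,0.356],[0,0,0]]]}}

```text
clock: 27.85
tcp_pos: [0.5993, -0.027, 0.0932]
orientation: [2.401, 2.024, 0.001]
contact_force: [-0.5, -0.1, 0.7]
grip_width: 0.0384
gripper_force: 0.0
```

Request:
{"api": "servo_tool", "payload": {"commands": [[[0,0,0],[0,0,0]],[[0,0,0],[0,0,0]],[[0,0,0],[0,0,0]],[[0,0,0],[0,0,0]],[[0,0,0],[0,0,0]]], "claw": 1, "squeeze": 30}}

```text
clock: 28.35
tcp_pos: [0.5992, -0.0279, 0.0932]
orientation: [2.402, 2.022, 0.0]
contact_force: [-2.6, -0.4, 6.2]
grip_width: 0.0092
gripper_force: 32.6
```

Request:
{"api": "servo_tool", "payload": {"commands": [[[0,0,-0.06],[0,0,0]],[[0,0,-0.15],[0,0,0]],[[0,0,-0.25],[0,0,0]],[[0,0,-0.4],[0,0,0]],[[0,0,-0.52],[0,0,0]],[[0,0,-0.52],[0,0,0]],[[0,0,-0.52],[0,0,0]]]}}

```text
clock: 29.05
tcp_pos: [0.599, -0.0281, 0.2233]
orientation: [2.401, 2.021, 0.001]
contact_force: [-0.2, -0.3, -1.3]
grip_width: 0.0092
gripper_force: 31.6
```

```bash
python3 -c "
from h import *
st();rel((.4716,.2813,.22),np.radians(13.5))"
```

```text
t 29.05 p [ 0.599  -0.0281  0.2233] rv [2.401e+00 2.021e+00 1.000e-03] F [-0.2 -0.3 -1.3] w 0.0092 g 31.609708070755005 q [ 0.51  0.48 -0.76  1.73  0.37  1.07 -0.54]
shift [ 1.1324 -0.7134  0.0097] turn [ 0.0014  0.0012 -0.2593]
```

```bash
python3 -c "
from h import *
rel((.5164,.2921,.22),np.radians(13.5))"
```

```text
shift [ 1.2056 -0.5442  0.0101] turn [ 0.0014  0.0012 -0.2593]
```

Request:
{"api": "servo_tool", "payload": {"commands": [[[0.15,-0.07,0],[0,0,-0.05]],[[0.3,-0.14,0],[0,0,-0.1]],[[0.45,-0.2,0],[0,0,-0.15]],[[0.6,-0.27,0],[0,0,-0.2]],[[0.75,-0.34,0.01],[0.001,0,-0.259]],[[0.9,-0.44,0.01],[0.001,0,-0.259]],[[1,-0.544,0.01],[0.001,0.001,-0.259]],[[1,-0.544,0.01],[0.001,0.001,-0.259]],[[1,-0.544,0.01],[0.001,0.001,-0.259]]]}}

```text
clock: 29.95
tcp_pos: [0.5063, 0.2417, 0.2182]
orientation: [-1.941, -2.468, 0.004]
contact_force: [0.4, -1.1, -0.7]
grip_width: 0.0094
gripper_force: 31.5
```

```bash
python3 e.py; python3 -c "
from h import *
st();rel((.5164,.2921,.15),np.radians(13.5))"
```

```text
top rack (array([0.4923, 0.2877]), 192.9, 111.4, np.float64(13.8)) 998
side rack (array([0.4943, 0.2852]), 190.3, 113.1, np.float64(14.1)) 770
t 30.05 p [0.5078 0.24   0.2183] rv [-1.947 -2.464  0.004] F [ 0.7 -0.4 -0.5] w 0.0096 g 31.470889449119568 q [ 0.14  0.47 -0.91  1.82  0.42  1.06 -0.69]
shift [0.195  0.0825 0.273 ] turn [-0.0016  0.0003 -0.0012]
```

Request:
{"api": "servo_tool", "payload": {"commands": [[[0.1,0.04,0.05],[-0.002,0,-0.001]],[[0.195,0.081,0.1],[-0.002,0,-0.001]],[[0.195,0.081,0.2],[-0.002,0,-0.001]],[[0.195,0.081,0.27],[-0.002,0,-0.001]],[[0.195,0.081,0.27],[-0.002,0,-0.001]],[[0.195,0.081,0.27],[-0.002,0,-0.001]]]}}

```text
clock: 30.65
tcp_pos: [0.5161, 0.2924, 0.1516]
orientation: [1.945, 2.466, 0.001]
contact_force: [0.4, 0.4, 0.7]
grip_width: 0.0093
gripper_force: 31.5
```

```bash
python3 -c "
from h import *
st();rel((.5161,.2919,.094),np.radians(13.6))"
```

```text
t 30.65 p [0.5161 0.2924 0.1516] rv [1.945e+00 2.466e+00 1.000e-03] F [0.4 0.4 0.7] w 0.0093 g 31.46202564239502 q [-0.    0.6  -0.84  1.8   0.53  0.98 -0.83]
shift [-0.0021 -0.0007  0.2302] turn [ 0.0007  0.0001 -0.0014]
```

Request:
{"api": "servo_tool", "payload": {"commands": [[[-0.002,0,0.06],[0,0,0]],[[-0.002,0,0.11],[0,0,0]],[[-0.002,0,0.14],[0,0,0]],[[-0.002,0,0.16],[0,0,0]],[[-0.002,0,0.18],[0,0,0]],[[-0.002,0,0.2],[0,0,0]],[[-0.002,0,0.215],[0,0,0]],[[-0.002,0,0.226],[0,0,0]],[[-0.002,0,0.226],[0,0,0]]]}}

```text
clock: 31.55
tcp_pos: [0.5157, 0.2932, 0.0949]
orientation: [1.943, 2.468, 0.002]
contact_force: [-0.3, -0.7, 0.2]
grip_width: 0.0093
gripper_force: 31.5
```

```bash
python3 -c "
from h import *
st()"
```

```text
t 31.55 p [0.5157 0.2932 0.0949] rv [1.943e+00 2.468e+00 2.000e-03] F [-0.3 -0.7  0.2] w 0.0093 g 31.50645911693573 q [-0.04  0.67 -0.79  1.84  0.6   0.89 -0.88]
```

Request:
{"api": "servo_tool", "payload": {"commands": [[[0,0,0],[0,0,0]],[[0,0,0],[0,0,0]],[[0,0,0],[0,0,0]],[[0,0,0],[0,0,0]],[[0,0,-0.1],[0,0,0]],[[0,0,-0.25],[0,0,0]],[[0,0,-0.4],[0,0,0]],[[0,0,-0.4],[0,0,0]]], "claw": 0.55}}

```text
clock: 32.35
tcp_pos: [0.5176, 0.2957, 0.2006]
orientation: [1.941, 2.466, 0.016]
contact_force: [0.9, 0.6, 1.3]
grip_width: 0.0386
gripper_force: 0.0
```

```bash
python3 -c "
from h import *
st();rel((.6887,-.041,.2),np.radians(-9.8))"
```

```text
t 32.35 p [0.5176 0.2957 0.2006] rv [1.941 2.466 0.016] F [0.9 0.6 1.3] w 0.0386 g 0.0 q [ 0.02  0.54 -0.88  1.76  0.48  1.05 -0.79]
shift [-1.4698e+00  3.4880e-01  8.0000e-04] turn [ 0.006  -0.0035  0.2598]
```

Request:
{"api": "servo_tool", "payload": {"commands": [[[-0.15,0.03,0],[0,0,0.05]],[[-0.35,0.08,0],[0,0,0.1]],[[-0.55,0.13,0],[0,0,0.15]],[[-0.75,0.18,0],[0,0,0.2]],[[-0.9,0.24,0],[0.006,-0.003,0.26]],[[-1,0.349,0],[0.006,-0.003,0.26]],[[-1,0.349,0],[0.006,-0.003,0.26]],[[-1,0.349,0],[0.006,-0.003,0.26]]]}}

```text
clock: 33.15
tcp_pos: [0.6591, 0.0703, 0.1944]
orientation: [-2.403, -2.02, 0.014]
contact_force: [-0.5, 0.8, 0.2]
grip_width: 0.0384
gripper_force: 0.0
```

```bash
python3 -c "
from h import *
st();rel((.6887,-.041,.18),np.radians(-9.8))"
```

```text
t 33.15 p [0.6591 0.0703 0.1944] rv [-2.403 -2.02   0.014] F [-0.5  0.8  0.2] w 0.0384 g 0.0 q [ 0.29  0.62 -0.72  1.59  0.44  1.11 -0.72]
shift [-0.4178  0.1935  0.0582] turn [-0.0049  0.0031 -0.0011]
```

Request:
{"api": "servo_tool", "payload": {"commands": [[[-0.15,0.07,0.02],[-0.004,0.003,-0.001]],[[-0.3,0.14,0.056],[-0.004,0.003,-0.001]],[[-0.418,0.194,0.056],[-0.004,0.003,-0.001]],[[-0.418,0.194,0.056],[-0.004,0.003,-0.001]],[[-0.418,0.194,0.056],[-0.004,0.003,-0.001]],[[-0.418,0.194,0.056],[-0.004,0.003,-0.001]]]}}

```text
clock: 33.75
tcp_pos: [0.6883, -0.0376, 0.1818]
orientation: [-2.397, -2.029, -0.001]
contact_force: [0.4, 0.5, -0.9]
grip_width: 0.0387
gripper_force: 0.0
```

```bash
python3 -c "
from h import *
st();rel((.6887,-.041,.092),np.radians(-9.8))"
```

```text
t 33.75 p [ 0.6883 -0.0376  0.1818] rv [-2.397e+00 -2.029e+00 -1.000e-03] F [ 0.4  0.5 -0.9] w 0.0387 g 0.0 q [ 0.42  0.66 -0.7   1.54  0.46  1.11 -0.54]
shift [-0.0136  0.004   0.3591] turn [-0.0004 -0.0006  0.0031]
```

Request:
{"api": "servo_tool", "payload": {"commands": [[[-0.011,0.003,0.12],[0,0,0.002]],[[-0.011,0.003,0.24],[0,0,0.002]],[[-0.011,0.003,0.32],[0,0,0.002]],[[-0.011,0.003,0.358],[0,0,0.002]],[[-0.011,0.003,0.358],[0,0,0.002]],[[-0.011,0.003,0.358],[0,0,0.002]]]}}

```text
clock: 34.35
tcp_pos: [0.6898, -0.0422, 0.0932]
orientation: [2.403, 2.023, 0.002]
contact_force: [1.2, 0.4, 1.2]
grip_width: 0.0386
gripper_force: 0.0
```

Request:
{"api": "servo_tool", "payload": {"commands": [[[0,0,0],[0,0,0]],[[0,0,0],[0,0,0]],[[0,0,0],[0,0,0]],[[0,0,0],[0,0,0]],[[0,0,0],[0,0,0]]], "claw": 1, "squeeze": 30}}

```text
clock: 34.85
tcp_pos: [0.6899, -0.0433, 0.0933]
orientation: [2.404, 2.02, 0.001]
contact_force: [-1.0, 0.4, 5.9]
grip_width: 0.0091
gripper_force: 32.3
```

Request:
{"api": "servo_tool", "payload": {"commands": [[[0,0,-0.06],[0,0,0]],[[0,0,-0.15],[0,0,0]],[[0,0,-0.25],[0,0,0]],[[0,0,-0.4],[0,0,0]],[[0,0,-0.52],[0,0,0]],[[0,0,-0.52],[0,0,0]],[[0,0,-0.52],[0,0,0]]]}}

```text
clock: 35.55
tcp_pos: [0.6895, -0.0435, 0.2232]
orientation: [2.404, 2.02, 0.001]
contact_force: [-0.5, -0.3, -1.4]
grip_width: 0.0095
gripper_force: 31.4
```

```bash
python3 -c "
from h import *
st();rel((.5607,.3028,.22),np.radians(13.6))"
```

```text
t 35.55 p [ 0.6895 -0.0435  0.2232] rv [2.404e+00 2.020e+00 1.000e-03] F [-0.5 -0.3 -1.4] w 0.0095 g 31.399546265602112 q [ 0.44  0.63 -0.71  1.5   0.43  1.17 -0.52]
shift [ 1.2759 -0.746   0.0109] turn [ 0.0008  0.0005 -0.2613]
```

Request:
{"api": "servo_tool", "payload": {"commands": [[[0.15,-0.08,0],[0,0,-0.05]],[[0.3,-0.16,0],[0,0,-0.1]],[[0.45,-0.25,0],[0,0,-0.15]],[[0.6,-0.34,0],[0,0,-0.2]],[[0.75,-0.44,0.01],[0.001,0,-0.261]],[[0.87,-0.55,0.01],[0.001,0,-0.261]],[[1,-0.65,0.01],[0.001,0.001,-0.261]],[[1,-0.746,0.01],[0.001,0.001,-0.261]],[[1,-0.746,0.01],[0.001,0.001,-0.261]],[[1,-0.746,0.01],[0.001,0.001,-0.261]]]}}

```text
clock: 36.55
tcp_pos: [0.5481, 0.2342, 0.2184]
orientation: [-1.941, -2.467, 0.004]
contact_force: [0.1, -0.4, -0.2]
grip_width: 0.0095
gripper_force: 31.3
```

```bash
python3 e.py; python3 -c "
from h import *
st();rel((.5607,.3028,.15),np.radians(13.6))"
```

```text
top rack (array([0.4929, 0.2878]), 194.2, 111.7, np.float64(13.9)) 1140
side rack (array([0.4935, 0.286 ]), 190.1, 111.2, np.float64(13.7)) 681
t 36.65 p [0.5493 0.2335 0.2186] rv [-1.944e+00 -2.465e+00  2.000e-03] F [ 0.6  0.9 -0.5] w 0.0095 g 31.33945405483246 q [ 0.14  0.53 -0.88  1.73  0.45  1.1  -0.65]
shift [0.2587 0.1095 0.2745] turn [-0.0017 -0.0005 -0.0015]
```

Request:
{"api": "servo_tool", "payload": {"commands": [[[0.13,0.05,0.05],[-0.002,0,-0.001]],[[0.26,0.109,0.1],[-0.002,0,-0.001]],[[0.26,0.109,0.2],[-0.002,0,-0.001]],[[0.26,0.109,0.27],[-0.002,0,-0.001]],[[0.26,0.109,0.27],[-0.002,0,-0.001]],[[0.26,0.109,0.27],[-0.002,0,-0.001]]]}}

```text
clock: 37.25
tcp_pos: [0.5603, 0.3032, 0.1517]
orientation: [-1.944, -2.468, -0.002]
contact_force: [-0.4, 0.6, -0.4]
grip_width: 0.0099
gripper_force: 31.2
```

```bash
python3 -c "
from h import *
st();rel((.5604,.3030,.094),np.radians(13.6))"
```

```text
t 37.25 p [0.5603 0.3032 0.1517] rv [-1.944e+00 -2.468e+00 -2.000e-03] F [-0.4  0.6 -0.4] w 0.0099 g 31.22994303703308 q [-0.02  0.66 -0.82  1.7   0.54  1.03 -0.79]
shift [-9.000e-04  1.000e-04  2.309e-01] turn [ 0.0004 -0.0005 -0.0005]
```

Request:
{"api": "servo_tool", "payload": {"commands": [[[-0.001,0,0.06],[0,0,0]],[[-0.001,0,0.11],[0,0,0]],[[-0.001,0,0.14],[0,0,0]],[[-0.001,0,0.16],[0,0,0]],[[-0.001,0,0.18],[0,0,0]],[[-0.001,0,0.2],[0,0,0]],[[-0.001,0,0.215],[0,0,0]],[[-0.001,0,0.226],[0,0,0]],[[-0.001,0,0.226],[0,0,0]]]}}

```text
clock: 38.15
tcp_pos: [0.5597, 0.3044, 0.0951]
orientation: [-1.941, -2.47, -0.003]
contact_force: [-0.0, 0.0, -0.1]
grip_width: 0.0095
gripper_force: 31.4
```

```bash
python3 -c "
from h import *
st()"
```

```text
t 38.15 p [0.5597 0.3044 0.0951] rv [-1.941 -2.47  -0.003] F [-0.   0.  -0.1] w 0.0095 g 31.35462999343872 q [-0.05  0.72 -0.77  1.73  0.6   0.94 -0.83]
```

Request:
{"api": "servo_tool", "payload": {"commands": [[[0,0,0],[0,0,0]],[[0,0,0],[0,0,0]],[[0,0,0],[0,0,0]],[[0,0,0],[0,0,0]],[[0,0,-0.1],[0,0,0]],[[0,0,-0.25],[0,0,0]],[[0,0,-0.4],[0,0,0]],[[0,0,-0.6],[0,0,0]],[[0,0,-0.6],[0,0,0]],[[-0.2,0,-0.6],[0,0,0]],[[-0.4,0,-0.6],[0,0,0]],[[-0.6,0,-0.6],[0,0,0]],[[-0.8,0,-0.6],[0,0,0]],[[-1,0,-0.6],[0,0,0]],[[-1,0,-0.6],[0,0,0]]], "claw": 0.55}}

```text
clock: 39.65
tcp_pos: [0.6208, 0.0508, 0.2437]
orientation: [1.956, 2.455, -0.004]
contact_force: [-0.5, -1.1, 0.1]
grip_width: 0.0383
gripper_force: 0.0
```

```bash
cat > f.py <<'E'
from h import *
import sys
st()
for n in('top','side'):
    im,d=grab(n,n+sys.argv[1]+'.png'); P=cloud(n,d); x,y,z=P[...,0],P[...,1],P[...,2]; b=im.astype(int)
    print(n,'ridge',blue(im,P,.07,.12,(.3,.68,-.5,-.2)))
    k=(x>.38)&(x<.62)&(y>.18)&(y<.4)&(b[:,:,0]>b[:,:,1]+50)&(z>.07)&(z<.14)
    nn,l,s,c=cv2.connectedComponentsWithStats(k.astype(np.uint8))
    for i in range(1,nn):
        if s[i,4]>15: print(' red',s[i,4],c[i].round(),rect(P[l==i]),P[l==i].mean(0).round(4),'maxz',np.percentile(P[l==i][:,2],90).round(4))
E
python3 f.py 3; python3 e.py
```

```text
t 39.65 p [0.6208 0.0508 0.2437] rv [ 1.956  2.455 -0.004] F [-0.5 -1.1  0.1] w 0.0383 g 0.0 q [ 0.42  0.53 -0.85  1.65  0.43  1.16 -0.31]
top ridge ((array([ 0.5139, -0.3431]), 57.1, 13.2, np.float64(-7.9)), array([ 0.5168, -0.3434,  0.0948]), np.int64(89))
 red 119 [245. 173.] (array([0.5586, 0.3068]), 79.0, 12.1, np.float64(-76.3)) [0.5577 0.3066 0.0991] maxz 0.1036
 red 118 [248. 187.] (array([0.5153, 0.2955]), 79.8, 11.3, np.float64(-76.7)) [0.514  0.2957 0.099 ] maxz 0.1046
 red 120 [256. 217.] (array([0.4272, 0.2709]), 78.2, 10.9, np.float64(-76.1)) [0.4262 0.2705 0.0983] maxz 0.1043
side ridge ((array([ 0.4964, -0.3408]), 97.5, 12.3, np.float64(-9.9)), array([ 0.4962, -0.3413,  0.0946]), np.int64(378))
 red 103 [320. 134.] (array([0.5587, 0.3067]), 82.8, 12.0, np.float64(-77.2)) [0.5587 0.3039 0.0986] maxz 0.1013
 red 106 [307. 139.] (array([0.5171, 0.2965]), 79.7, 11.7, np.float64(-77.0)) [0.5169 0.2943 0.0985] maxz 0.1012
 red 103 [278. 152.] (array([0.4276, 0.2721]), 84.1, 11.6, np.float64(-77.2)) [0.4275 0.2698 0.0986] maxz 0.1012
top rack (array([0.4926, 0.2878]), 193.5, 111.9, np.float64(13.5)) 1151
side rack (array([0.4946, 0.2855]), 189.3, 112.1, np.float64(14.6)) 654
```

View pics/side3.png

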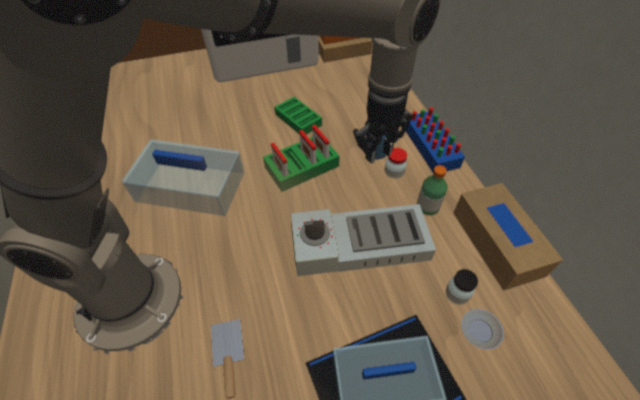

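The picture shows three cassettes standing in the rack at about (278,155), (308,145) and (320,138), an empty incubator, and the hood on the mat with its ridge at (388,370).

```bash
python3 -c "
from h import *
for n in('side','top'):
    im,d=grab(n);P=cloud(n,d);x,y,z=P[...,0],P[...,1],P[...,2]
    reg=(x>.36)&(x<.76)&(y>-.14)&(y<.085)&(im.max(2)<245)
    k=reg&(z>.056)&(z<.066)&(x>.5); print(n,'block',rect(P[k]),k.sum())
    k=reg&(z>.044)&(z<.13)&(x<.738); print('incub',rect(P[k]),k.sum())
rel((.496,-.341,.24),np.radians(80.1))
"
```

```text
side block (array([ 0.6456, -0.0091]), 217.0, 148.6, np.float64(-8.8)) 1916
incub (array([ 0.5642, -0.0185]), 337.5, 144.2, np.float64(-9.2)) 6507
top block (array([ 0.5859, -0.021 ]), 172.1, 133.4, np.float64(-9.6)) 704
incub (array([ 0.5416, -0.0166]), 294.0, 140.3, np.float64(-9.5)) 3324
shift [-1.4539 -0.8621  0.0163] turn [ 1.80e-03 -6.00e-04 -7.36e-01]
```

Request:
{"api": "servo_tool", "payload": {"commands": [[[-0.15,-0.08,0],[0,0,-0.09]],[[-0.3,-0.17,0],[0,0,-0.18]],[[-0.45,-0.26,0],[0,0,-0.27]],[[-0.6,-0.35,0],[0,0,-0.36]],[[-0.75,-0.44,0],[0,0,-0.45]],[[-0.9,-0.55,0],[0,0,-0.54]],[[-1,-0.7,0],[0,0,-0.63]],[[-1,-0.862,0],[0.002,0,-0.736]],[[-1,-0.862,0],[0.002,0,-0.736]],[[-1,-0.862,0],[0.002,0,-0.736]]], "claw": 0.4}}

```text
clock: 40.95
tcp_pos: [0.4682, -0.2323, 0.2445]
orientation: [-0.278, -3.129, 0.001]
contact_force: [0.3, -0.2, 0.7]
grip_width: 0.0513
gripper_force: 0.0
```

```bash
python3 -c "
from h import *
st();rel((.496,-.341,.2),np.radians(80.1))
im,d=grab('top');P=cloud('top',d);print(blue(im,P,.07,.12,(.3,.68,-.5,-.2)))
im,d=grab('side');P=cloud('side',d);print(blue(im,P,.07,.12,(.3,.68,-.5,-.2)))"
```

```text
t 40.95 p [ 0.4682 -0.2323  0.2445] rv [-2.780e-01 -3.129e+00  1.000e-03] F [ 0.3 -0.2  0.7] w 0.0513 g 0.0 q [ 1.26  0.48 -1.18  1.87  0.49  1.13  1.29]
shift [-0.1862 -0.4082  0.1784] turn [-0.0005 -0.0004 -0.0027]
((array([ 0.4641, -0.3345]), 35.7, 12.6, np.float64(-9.5)), array([ 0.4638, -0.3337,  0.0943]), np.int64(64))
((array([ 0.4962, -0.3407]), 97.6, 12.4, np.float64(-9.6)), array([ 0.4958, -0.3414,  0.0944]), np.int64(403))
```

Request:
{"api": "servo_tool", "payload": {"commands": [[[-0.09,-0.2,0.05],[0,0,-0.003]],[[-0.186,-0.408,0.1],[0,0,-0.003]],[[-0.186,-0.408,0.178],[0,0,-0.003]],[[-0.186,-0.408,0.178],[0,0,-0.003]],[[-0.186,-0.408,0.178],[0,0,-0.003]]]}}

```text
clock: 41.55
tcp_pos: [0.4977, -0.3387, 0.2]
orientation: [-0.264, -3.13, -0.002]
contact_force: [0.5, 0.1, 0.3]
grip_width: 0.0514
gripper_force: 0.0
```

```bash
python3 -c "
from h import *
st();rel((.496,-.341,.093),np.radians(80.2))"
```

```text
t 41.55 p [ 0.4977 -0.3387  0.2   ] rv [-2.64e-01 -3.13e+00 -2.00e-03] F [0.5 0.1 0.3] w 0.0514 g 0.0 q [ 1.25  0.64 -1.07  1.73  0.62  1.14  1.39]
shift [ 0.0047 -0.0109  0.4279] turn [ 0.0009 -0.0006  0.0015]
```

Request:
{"api": "servo_tool", "payload": {"commands": [[[0.005,-0.01,0.12],[0,0,0.001]],[[0.005,-0.01,0.27],[0,0,0.001]],[[0.005,-0.01,0.37],[0,0,0.001]],[[0.005,-0.01,0.427],[0,0,0.001]],[[0.005,-0.01,0.427],[0,0,0.001]],[[0.005,-0.01,0.427],[0,0,0.001]]]}}

```text
clock: 42.15
tcp_pos: [0.4959, -0.3427, 0.0948]
orientation: [0.269, 3.129, -0.001]
contact_force: [0.3, -0.0, 0.2]
grip_width: 0.051
gripper_force: 0.0
```

Request:
{"api": "servo_tool", "payload": {"commands": [[[0,0,0],[0,0,0]],[[0,0,0],[0,0,0]],[[0,0,0],[0,0,0]],[[0,0,0],[0,0,0]],[[0,0,0],[0,0,0]],[[0,0,0],[0,0,0]]], "claw": 1, "squeeze": 60}}

```text
clock: 42.75
tcp_pos: [0.4955, -0.3433, 0.0946]
orientation: [0.271, 3.129, -0.001]
contact_force: [-0.7, 0.6, 7.1]
grip_width: 0.0129
gripper_force: 60.7
```

Request:
{"api": "servo_tool", "payload": {"commands": [[[0,0,-0.06],[0,0,0]],[[0,0,-0.2],[0,0,0]],[[0,0,-0.4],[0,0,0]],[[0,0,-0.55],[0,0,0]],[[0,0,-0.55],[0,0,0]],[[0,0,-0.55],[0,0,0]]]}}

```text
clock: 43.35
tcp_pos: [0.4944, -0.3437, 0.2315]
orientation: [-0.272, -3.129, 0.003]
contact_force: [-1.1, -0.6, -3.2]
grip_width: 0.0125
gripper_force: 59.3
```

```bash
python3 -c "
from h import *
st();im,d=grab('side');P=cloud('side',d);print(blue(im,P,.2,.28,(.3,.68,-.5,-.2)))
rel((.6215,-.0290,.225),np.radians(80.2))"
```

```text
t 43.35 p [ 0.4944 -0.3437  0.2315] rv [-2.720e-01 -3.129e+00  3.000e-03] F [-1.1 -0.6 -3.2] w 0.0125 g 59.31840777397156 q [ 1.27  0.61 -1.09  1.7   0.58  1.19  1.42]
((array([ 0.494 , -0.3445]), 96.3, 12.5, np.float64(-9.9)), array([ 0.4675, -0.3406,  0.2316]), np.int64(225))
shift [-0.2868  1.3279  0.0181] turn [-0.0006 -0.0017 -0.0015]
```

Request:
{"api": "servo_tool", "payload": {"commands": [[[-0.03,0.12,-0.02],[0,0,0]],[[-0.06,0.25,-0.02],[0,0,0]],[[-0.09,0.38,-0.02],[0,0,0]],[[-0.12,0.52,-0.02],[0,0,0]],[[-0.16,0.66,-0.02],[0,0,0]],[[-0.2,0.8,-0.02],[0,0,0]],[[-0.24,0.9,-0.02],[0,0,0]],[[-0.28,0.98,-0.02],[0,0,0]],[[-0.28,0.98,-0.02],[0,0,0]],[[-0.28,0.98,-0.02],[0,0,0]]]}}

```text
clock: 44.4
tcp_pos: [0.6048, -0.1141, 0.2337]
orientation: [-0.269, -3.126, 0.001]
contact_force: [-0.3, -2.1, -1.8]
grip_width: 0.013
gripper_force: 59.4
```

```bash
python3 -c "
from h import *
st();rel((.6212,-.0285,.19),np.radians(80.2))"
```

```text
t 44.4 p [ 0.6048 -0.1141  0.2337] rv [-2.690e-01 -3.126e+00  1.000e-03] F [-0.3 -2.1 -1.8] w 0.013 g 59.40057992935181 q [ 0.83  0.63 -1.08  1.67  0.58  1.21  1.01]
shift [-0.0068  0.3486  0.1743] turn [-0.0006 -0.0026 -0.0005]
```

Request:
{"api": "servo_tool", "payload": {"commands": [[[-0.003,0.12,0],[0,0,0]],[[-0.007,0.25,0],[0,0,0]],[[-0.007,0.349,0.06],[0,-0.002,0]],[[-0.007,0.349,0.174],[0,-0.002,0]],[[-0.007,0.349,0.174],[0,-0.002,0]],[[-0.007,0.349,0.174],[0,-0.002,0]],[[-0.007,0.349,0.174],[0,-0.002,0]]]}}

```text
clock: 45.1
tcp_pos: [0.6229, -0.03, 0.1928]
orientation: [0.275, 3.127, -0.001]
contact_force: [0.1, -0.4, -2.0]
grip_width: 0.0126
gripper_force: 59.3
```

```bash
python3 -c "
from h import *
st()
for n in('side','top'):
    im,d=grab(n,n+'5.png');P=cloud(n,d);print(blue(im,P,.16,.22,(.5,.75,-.15,.1)))
    x,y,z=P[...,0],P[...,1],P[...,2];k=(x>.51)&(x<.73)&(y>-.13)&(y<.08)&(z>.154)&(z<.168); print('hoodtop',rect(P[k]),k.sum())
rel((.6212,-.0285,.142),np.radians(80.2))"
```

```text
t 45.1 p [ 0.6229 -0.03    0.1928] rv [ 2.750e-01  3.127e+00 -1.000e-03] F [ 0.1 -0.4 -2. ] w 0.0126 g 59.331530928611755 q [ 0.66  0.67 -1.04  1.69  0.63  1.15  0.84]
((array([ 0.6223, -0.0311]), 96.4, 12.7, np.float64(-9.8)), array([ 0.6026, -0.0292,  0.1922]), np.int64(107))
hoodtop (array([ 0.6237, -0.0304]), 193.1, 121.1, np.float64(-10.0)) 3067
((array([ 0.5985, -0.0264]), 49.6, 13.0, np.float64(-9.0)), array([ 0.5978, -0.026 ,  0.1932]), np.int64(84))
hoodtop (array([ 0.6209, -0.0312]), 190.7, 118.1, np.float64(-10.0)) 1411
shift [0.0087 0.0024 0.2043] turn [-0.0003  0.0024 -0.0023]
```

View pics/side5.png

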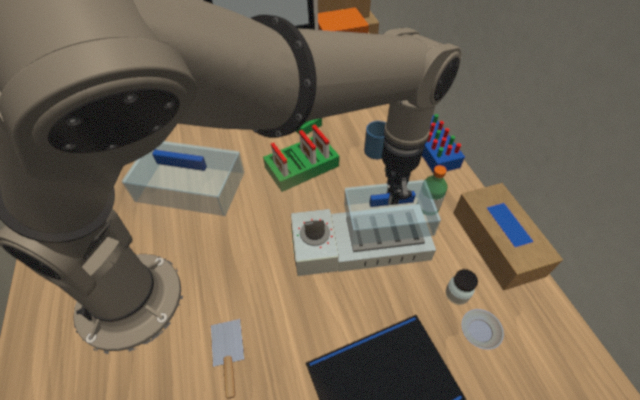

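The hood is over the empty slot block and about 2 mm off; I'll correct that as I lower it.

Request:
{"api": "servo_tool", "payload": {"commands": [[[0.009,0.003,0],[0,0.002,-0.002]],[[0.009,0.003,0],[0,0.002,-0.002]],[[0.009,0.003,0.05],[0,0.002,-0.002]],[[0.009,0.003,0.09],[0,0.002,-0.002]],[[0.009,0.003,0.12],[0,0.002,-0.002]],[[0.009,0.003,0.15],[0,0.002,-0.002]],[[0.009,0.003,0.17],[0,0.002,-0.002]],[[0.009,0.003,0.185],[0,0.002,-0.002]],[[0.009,0.003,0.198],[0,0.002,-0.002]],[[0.009,0.003,0.198],[0,0.002,-0.002]]]}}

```text
clock: 46.2
tcp_pos: [0.6204, -0.0273, 0.1421]
orientation: [-0.266, -3.129, 0.001]
contact_force: [-0.4, -0.6, -1.8]
grip_width: 0.0128
gripper_force: 59.4
```

```bash
python3 -c "
from h import *
st()"
```

```text
t 46.2 p [ 0.6204 -0.0273  0.1421] rv [-2.660e-01 -3.129e+00  1.000e-03] F [-0.4 -0.6 -1.8] w 0.0128 g 59.40171182155609 q [ 0.63  0.73 -1.    1.73  0.69  1.08  0.8 ]
```

Request:
{"api": "servo_tool", "payload": {"commands": [[[0,0,0.003],[0,0,0]],[[0,0,0.003],[0,0,0]],[[0,0,0.003],[0,0,0]],[[0,0,0.003],[0,0,0]],[[0,0,0.003],[0,0,0]],[[0,0,-0.1],[0,0,0]],[[0,0,-0.25],[0,0,0]],[[0,0,-0.4],[0,0,0]],[[0,0,-0.4],[0,0,0]],[[0.05,-0.15,-0.4],[0,0,0]],[[0.1,-0.3,-0.4],[0,0,0]],[[0.15,-0.5,-0.4],[0,0,0]],[[0.15,-0.7,-0.4],[0,0,0]],[[0.15,-0.9,-0.4],[0,0,0]],[[0.15,-0.9,-0.4],[0,0,0]],[[0.15,-0.9,-0.4],[0,0,0]]], "claw": 0}}

```text
clock: 47.8
tcp_pos: [0.5448, -0.2446, 0.2418]
orientation: [-0.273, -3.128, -0.0]
contact_force: [0.9, 0.5, 0.1]
grip_width: 0.0855
gripper_force: 0.0
```

```bash
python3 f.py 6; python3 e.py; python3 -c "
from h import *
for n in('side','top'):
    im,d=grab(n);P=cloud(n,d);print(n,blue(im,P,.115,.17,(.5,.75,-.15,.1)))
    x,y,z=P[...,0],P[...,1],P[...,2];k=(x>.51)&(x<.73)&(y>-.13)&(y<.08)&(z>.105)&(z<.118); print('hoodtop',rect(P[k]),P[k].mean(0),k.sum())
    k=(abs(y)<.1)&(z>.109)&(z<.125)&(x<.51)&(x>.4); print('knob bar',rect(P[k]))
"
```

```text
t 47.8 p [ 0.5448 -0.2446  0.2418] rv [-0.273 -3.128 -0.   ] F [0.9 0.5 0.1] w 0.0855 g 0.0 q [ 1.1   0.59 -1.1   1.7   0.56  1.2   1.25]
top ridge ((array([0., 0.]), 0.0, 0.0, np.float64(0.0)), array([nan, nan, nan]), np.int64(0))
 red 119 [245. 173.] (array([0.5582, 0.3067]), 78.9, 11.7, np.float64(-75.8)) [0.5573 0.3062 0.0993] maxz 0.1042
 red 118 [248. 187.] (array([0.5156, 0.296 ]), 77.8, 10.9, np.float64(-76.1)) [0.5147 0.296  0.0994] maxz 0.1042
 red 119 [256. 217.] (array([0.4271, 0.2707]), 78.3, 10.8, np.float64(-76.8)) [0.4261 0.2705 0.099 ] maxz 0.1052
side ridge ((array([0., 0.]), 0.0, 0.0, np.float64(0.0)), array([nan, nan, nan]), np.int64(0))
top rack (array([0.4927, 0.2874]), 194.0, 111.5, np.float64(13.6)) 1169
side rack (array([0., 0.]), 0.0, 0.0, np.float64(0.0)) 0
side ((array([ 0.6075, -0.0269]), 69.5, 12.3, np.float64(-9.2)), array([ 0.6071, -0.0279,  0.141 ]), np.int64(145))
hoodtop (array([ 0.5994, -0.0236]), 149.1, 121.1, np.float64(-9.7)) [ 0.57859507 -0.02166564  0.11179314] 1800
knob bar (array([ 0.4511, -0.0006]), 44.5, 15.4, np.float64(-10.6))
top ((array([ 0.6195, -0.0282]), 99.8, 12.7, np.float64(-9.9)), array([ 0.6177, -0.0279,  0.1423]), np.int64(149))
hoodtop (array([ 0.6201, -0.029 ]), 194.0, 118.1, np.float64(-9.8)) [ 0.6178178  -0.02880111  0.11260602] 2273
knob bar (array([ 0.4504, -0.0009]), 45.3, 14.0, np.float64(-9.6))h.py:44: RuntimeWarning: Mean of empty slice.
  return rect(P[m]),P[m].mean(0).round(4),m.sum()
  ret = um.true_divide(
```

View pics/top6.png

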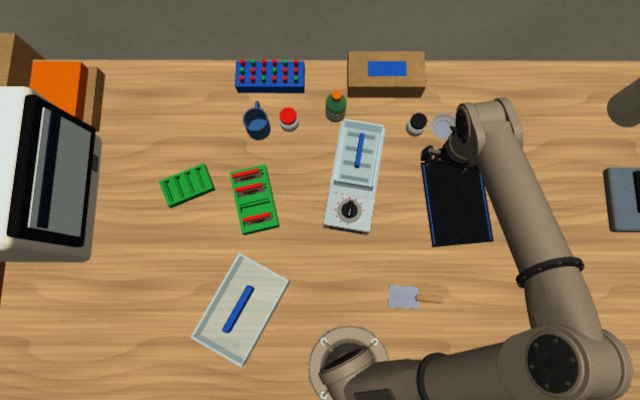

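The picture shows the hood level on the incubator (358,152), the knob still at off, three cassettes in the rack (253,198), the bystanders where they were, and the arm clear.

```bash
python3 -c "
from h import *
print(r.hand_in())"
```

```text
the job is handed in; nothing more can be done
None
```

I handed the job in with the knob at its off stop, all three cassettes present standing fully down in the larger green rack, and the hood level on the empty incubator; no verdict came back. The hood was knocked about 5 cm aside on the mat, so I set it back at the mat's centre before moving any cassette.

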